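Hang the rind scraper in the cupboard and line up the cut goat bricks

TASK

Someone left the rind scraper lying on the shelf on top of the tool cupboard. First hang it up inside the cupboard, its steel loop over the hook at the back, so that it hangs freely; then take every goat brick out of the portioning machine's catch tray and set them on that shelf in one neat straight row along its middle line, upright, square to the shelf, side by side with only small gaps between neighbours. Leave the other cheeses and the price card where they are.

Things in the scene. Friction and masses are not known exactly. Their poses are not given: they have to be found in the camera images.
- scraper_grip (a point): Centre of the handle of the rind scraper, one rigid piece, 0.12 kg, lying on the shelf: dark wooden handle 80 mm long, 24 mm wide, 22 mm thick, with a closed steel loop at its +x end. x runs along the handle towards the loop, z is square to the flat tool (up as it lies). The tool spans 40 mm behind to 129 mm ahead of this point, which lies 11 mm above the shelf.
- scraper_bar (a point): Middle of the loop's far crossbar (round steel, 8 mm thick), 125 mm from scraper_grip along x, same axes. This bar goes over the hook. The loop lies in the tool's flat (xy) plane; its opening behind the bar is 48 mm wide and about 55 mm long.
- scraper: The scraper itself, origin under the middle of the handle (11 mm below scraper_grip as it lies), same axes.
- hook_seat (a point): Centre of the crossbar when it hangs: 4 mm above the top of the hook's level 8 mm rod, which comes from the back wall towards the open front (-x) and turns up; tip 16 mm in front (-x) and 14 mm above. Axes as cupboard. Back wall 48 mm behind, roof's front edge 95 mm in front, roof 42 mm above, cupboard floor 176 mm below, side walls 108 mm to each side.
- tool_hook: The hook; same origin and axes as cupboard.
- cupboard: Low open-fronted tool cupboard of light wood, fixed, 240 mm wide, 150 mm deep. Origin under the middle of its floor; x points into it, away from the robot (open front at -75 mm), y to its left, z up. Its roof is a darker shelf board 380 mm wide (y), 170 mm deep (x from -80 to +90 mm), underside 228 mm up, top 241 mm up, with a lip 8 mm high all round.
- shelf_mid (a point): Middle of the shelf surface on top of the cupboard (241 mm above the counter), axes as cupboard. Inside the lip the surface measures 158 mm (x) by 364 mm (y). The row of bricks runs along y through this point.
- tray_floor (a point): Middle of the floor of the portioning machine's catch tray, fixed, 100 mm above the counter. x points away from the robot to the machine's outlet, y left. Inside 196 mm (x) by 326 mm (y), rim 12 mm above the floor. The outlet frame begins 120 mm behind the middle (+x) and rises to 97 mm above the floor. A pile of log cheeses 200 mm high stands on the counter in front of its right half.
- brick1_mid (a point): Centre (30 mm above its underside) of a crumbly white goat brick, a rounded block about 61 x 61 x 60 mm, 0.15 kg, z up, x and y square to its sides; starts in the catch tray. From three to five of the five bricks are present; absent ones read None.
- brick1: The same brick, origin at the centre of its underside.
- brick2_mid (a point): Centre (30 mm above its underside) of a crumbly white goat brick, a rounded block about 61 x 61 x 60 mm, 0.15 kg, z up, x and y square to its sides; starts in the catch tray. From three to five of the five bricks are present; absent ones read None.
- brick2: The same brick, origin at the centre of its underside.
- brick3_mid (a point): Centre (30 mm above its underside) of a crumbly white goat brick, a rounded block about 61 x 61 x 60 mm, 0.15 kg, z up, x and y square to its sides; starts in the catch tray. From three to five of the five bricks are present; absent ones read None.
- brick3: The same brick, origin at the centre of its underside.
- brick4_mid (a point): Centre (30 mm above its underside) of a crumbly white goat brick, a rounded block about 61 x 61 x 60 mm, 0.15 kg, z up, x and y square to its sides; starts in the catch tray. From three to five of the five bricks are present; absent ones read None.
- brick4: The same brick, origin at the centre of its underside.
- brick5_mid (a point): Centre (30 mm above its underside) of a crumbly white goat brick, a rounded block about 61 x 61 x 60 mm, 0.15 kg, z up, x and y square to its sides; starts in the catch tray. From three to five of the five bricks are present; absent ones read None.
- brick5: The same brick, origin at the centre of its underside.
- tasting_cube_2: Pale cheese cube, 50 mm, standing on a round tomme between cupboard and machine; not to be moved. Origin under its middle.
- card: Small price card in a 20 mm wooden block, 104 mm wide, 76 mm high, on the counter in front of the machine; not to be moved. Origin under its middle.
- half_round: Half of a white bloomy cheese, 127 x 64 x 50 mm, on the counter in front of the cupboard; not to be moved. Origin under its middle.

How it is judged:
On the way:
1. the scraper hangs on the hook, let go, while no brick is up on the shelf yet (contact force between scraper and tool_hook above 0.3 N and angle between scraper_grip's own x axis and vertical below 0.35 rad and distance between scraper_bar and hook_seat below 0.06 m and height (world z) of scraper_bar above 0.176 m and height (world z) of each of brick1_mid, brick2_mid, brick3_mid, brick4_mid, brick5_mid below 0.22 m and contact force between the fingers and scraper below 0.1 N), for 0.3 s.
At the end, for the whole second after the job is handed in: Scraper hangs still by its loop on the hook, handle down (within 20 degrees). Every brick present stands upright and at rest on the shelf, centre within 2 cm of its long middle line, square within 11 degrees, centre under 85 mm from a neighbour's (contact force between scraper and tool_hook above 0.3 N and angle between scraper_grip's own x axis and vertical below 0.35 rad and distance between scraper_bar and hook_seat below 0.06 m and height (world z) of scraper_bar above 0.176 m and linear speed of scraper below 0.04 m/s and x of brick1_mid in the frame of shelf_mid between -0.02 and 0.02 m and y of brick1_mid in the frame of shelf_mid between -0.16 and 0.16 m and z of brick1_mid in the frame of shelf_mid between 0.02 and 0.045 m and (angle between the x axis of brick1_mid and the x axis of shelf_mid, either way round below 0.2 rad or angle between the x axis of brick1_mid and the y axis of shelf_mid, either way round below 0.2 rad) and (horizontal distance between brick1_mid and brick2_mid below 0.085 m or horizontal distance between brick1_mid and brick3_mid below 0.085 m or horizontal distance between brick1_mid and brick4_mid below 0.085 m or horizontal distance between brick1_mid and brick5_mid below 0.085 m) and angle between each of brick1_mid, brick2_mid, brick3_mid, brick4_mid, brick5_mid's own z axis and vertical below 0.2 rad and linear speed of each of brick1, brick2, brick3, brick4, brick5 below 0.03 m/s and x of brick2_mid in the frame of shelf_mid between -0.02 and 0.02 m and y of brick2_mid in the frame of shelf_mid between -0.16 and 0.16 m and z of brick2_mid in the frame of shelf_mid between 0.02 and 0.045 m and (angle between the x axis of brick2_mid and the x axis of shelf_mid, either way round below 0.2 rad or angle between the x axis of brick2_mid and the y axis of shelf_mid, either way round below 0.2 rad) and (horizontal distance between brick2_mid and brick1_mid below 0.085 m or horizontal distance between brick2_mid and brick3_mid below 0.085 m or horizontal distance between brick2_mid and brick4_mid below 0.085 m or horizontal distance between brick2_mid and brick5_mid below 0.085 m) and x of brick3_mid in the frame of shelf_mid between -0.02 and 0.02 m and y of brick3_mid in the frame of shelf_mid between -0.16 and 0.16 m and z of brick3_mid in the frame of shelf_mid between 0.02 and 0.045 m and (angle between the x axis of brick3_mid and the x axis of shelf_mid, either way round below 0.2 rad or angle between the x axis of brick3_mid and the y axis of shelf_mid, either way round below 0.2 rad) and (horizontal distance between brick3_mid and brick1_mid below 0.085 m or horizontal distance between brick3_mid and brick2_mid below 0.085 m or horizontal distance between brick3_mid and brick4_mid below 0.085 m or horizontal distance between brick3_mid and brick5_mid below 0.085 m) and x of brick4_mid in the frame of shelf_mid between -0.02 and 0.02 m and y of brick4_mid in the frame of shelf_mid between -0.16 and 0.16 m and z of brick4_mid in the frame of shelf_mid between 0.02 and 0.045 m and (angle between the x axis of brick4_mid and the x axis of shelf_mid, either way round below 0.2 rad or angle between the x axis of brick4_mid and the y axis of shelf_mid, either way round below 0.2 rad) and (horizontal distance between brick4_mid and brick1_mid below 0.085 m or horizontal distance between brick4_mid and brick2_mid below 0.085 m or horizontal distance between brick4_mid and brick3_mid below 0.085 m or horizontal distance between brick4_mid and brick5_mid below 0.085 m) and x of brick5_mid in the frame of shelf_mid between -0.02 and 0.02 m and y of brick5_mid in the frame of shelf_mid between -0.16 and 0.16 m and z of brick5_mid in the frame of shelf_mid between 0.02 and 0.045 m and (angle between the x axis of brick5_mid and the x axis of shelf_mid, either way round below 0.2 rad or angle between the x axis of brick5_mid and the y axis of shelf_mid, either way round below 0.2 rad) and (horizontal distance between brick5_mid and brick1_mid below 0.085 m or horizontal distance between brick5_mid and brick2_mid below 0.085 m or horizontal distance between brick5_mid and brick3_mid below 0.085 m or horizontal distance between brick5_mid and brick4_mid below 0.085 m)); the robot touches nothing.
It fails at once if the tasting cube is shifted by more than 3 cm (distance of tasting_cube_2 from where it was at the start of the episode above 0.03 m).
It fails at once if the price card is shifted by more than 3 cm (distance of card from where it was at the start of the episode above 0.03 m).
It fails at once if the half bloomy cheese is shifted by more than 3 cm (distance of half_round from where it was at the start of the episode above 0.03 m).
Of brick1, brick2, brick3, brick4, brick5 only 3 to 5 are there at a start; the rules pass over those that are not, and their reading is None.
At some moment in a run one of brick1, brick2, brick3, brick4, brick5 may be knocked a few centimetres aside while the robot is not near it.
It also fails if it takes over 210 s, if anything falls off the work surface, if the arm or the gripper's body presses on something with over 40 N, if the wrist force passes 120 N, or if a joint passes its speed limit or range.

ROBOT

A 7-joint arm with a two-finger parallel gripper is mounted at the origin on the work surface; the furniture and walls round the work are solid. World frame = base frame: x ahead of the robot, y to its left, z up, the work surface at z = 0. Lengths are in m, angles in rad, forces in N, time in s.
With the tool pointing down it reaches from about 0.4 to 0.875 m from the base axis. Payload 19.3 kg.
Tool frame: the origin (TCP) lies on the centre line of the jaws, within the pads' length; the fingertips stand 8 mm ahead of it and the grasp point (between the pads) lies 11 mm behind it (bot.tip_extent is the distance from the TCP to the fingertips, in m); x points along the fingers, y is the direction in which the jaws open and shut, and the axes are right-handed (so a half turn about x gives the same grasp; the last joint's range is limited). The gripper opens to 85 mm and grips with 20 to 120 N. Pads are 22 mm wide; open, the fingers measure 114 mm over their backs; the gripper's body (76 mm by 85 mm) begins 54 mm behind the grasp point. The pads swing forward as they close: fully open they stand 13 mm farther back than shut.
Start: joints at [1.063, 0.521, -0.036, 1.599, 0.021, 1.021, -0.113], TCP at [0.265, -0.566, 0.239] pointing down, gripper open.
Joint ranges: [-2.91, 2.91], [-0.3, 2.13], [-1.5, 1.42], [0.17, 2.43], [-1.26, 4.41], [0.16, 1.93], [-2.52, 2.52]. Speed limits (rad/s): [1.89, 1.89, 2.39, 2.39, 3.01, 3.01, 3.01].

INTERFACE

Orientations are given as [roll, pitch, yaw] about the fixed x, y, z axes, in that order (R = Rz(yaw) Ry(pitch) Rx(roll)).
In Python, from workcell import sensors, imaging, order, bot gives the robot as it stands.
- The arm moves only by the tool arm_command, never from a script. Its argument "commands" is a list of rows, each an object of numbers: "dx", "dy", "dz": the shift along the tool's x, y, z in cm; "twist": the turn about the tool's x in rad. A call has 1 to 12 rows; each row is the pose to reach, as a shift and turn from the pose measured when the call began, along the tool's axes at that moment; what a row does not reach only later rows make up. A row lasts 1/12 s, in which the tool goes at most 41.7 mm and 7.16 degrees, less where a joint would pass 70% of its speed; a pose out of reach is approached as far as the arm can. A call with a gripper value outside its range is refused whole. "grip" is the closure, from -1 (fully open) to 1 (shut), set as the call begins (left out, the last holds). The fingers move at their own pace and stop on an object; "squeeze" is the grip in N (left out, the last holds). Time passes only in rows, so rows that repeat a pose let the fingers close. It gives the time, the measured TCP pose, the force and the opening at its end, in the units of the state.
- sensors.observe(): the state, without advancing time (a new reading comes with each control period).
- imaging.grab_frame(name): name is "scene" or "top"; returns the picture (384x512x3 uint8, red, green, blue); there is no depth.
- imaging.camera_info(name): a dict with "fx", "fy", "cx", "cy" (pixels), "origin" and "attitude" of the camera in the world. Camera axes: x right, y down, z forward; pixel columns grow to the right and rows downward; lengths in m; the calibration is good to about 2 mm. A picture is of the moment at which its call begins. camera_info takes no time and is no camera call.
- order.job_done(): hands the job in, once; it reports no verdict.
The state is a dict: "clock": time; "qpos": joint angles; "qd": joint speeds; "joint_efforts": joint torques, N m; "position": TCP position; "tool_rot": TCP orientation; "force": force on the tool from outside, world axes, zero at the start; "moment": the same for the moment, N m; "grip_width": finger opening in m.
Only numpy, scipy, OpenCV 4.12 (cv2) and the standard library are available. Lean on these libraries where they do the work, as an engineer would, in place of code of your own. Each camera call takes 0.05 s, during which the arm holds its last target.

## Working session

There is one attempt and no reset: what is moved stays moved. The work goes in short steps, Python scripts to look and compute and a tool call to move; the robot and the scene stay as the last step left them, time stands still between calls to the robot, and variables do not carry over. Pictures are saved under pics/ and viewed, and the job is handed in when it is done.

Besides the shell and the picture viewer there is one more tool, called after "Request:" by a JSON object that holds its "method" and its "body", one argument or row to a line. arm_command: Moves the arm, as the interface text tells. Its arguments: {"type":"object","properties":{"commands":{"type":"array"},"grip":{"type":"number"},"squeeze":{"type":"number"}},"required":["commands"]}

```bash
ls; mkdir -p pics; python3 - <<'E'
from workcell import sensors, imaging, order, bot
import cv2
print(sensors.observe()); print([a for a in dir(bot) if a[0]!='_'])
for n in ("scene","top"):
    print(n,imaging.camera_info(n)); im=imaging.grab_frame(n); cv2.imwrite(f"pics/{n}0.png",cv2.resize(im[:,:,::-1],(800,600),interpolation=cv2.INTER_CUBIC))
E
```

```text
pics
{'clock': 0.0, 'qpos': array([ 1.06279398,  0.52200919, -0.0363346 ,  1.60000983,  0.02118001,
        1.02111417, -0.11281597]), 'qd': array([-0.00133219,  0.00079444,  0.00089877, -0.00163938,  0.00105578,
        0.00078613, -0.00042343]), 'joint_efforts': array([-4.01306315e-04, -9.27112055e+01,  1.98011935e+00, -3.69943678e+01,
        1.78480911e-02,  8.02352006e-03, -5.14047906e-05]), 'position': array([ 0.26480066, -0.56575952,  0.238728  ]), 'tool_rot': array([-1.51632024,  1.56963994,  2.06304464]), 'force': array([0.27672504, 0.28502805, 0.31416707]), 'moment': array([-0.04845989, -0.00579583, -0.02428521]), 'grip_width': 0.08571839522743525}
['IKError', 'tip_extent']
scene {'fx': 427.08224301812714, 'fy': 427.08224301812714, 'cx': 262.76810735953563, 'cy': 186.10163200927687, 'origin': array([-0.38047472,  0.61683063,  0.72634227]), 'attitude': array([-2.07432617, -0.02607768, -2.19042353])}
top {'fx': 417.34807014139307, 'fy': 417.34807014139307, 'cx': 258.11253163138434, 'cy': 187.9031876036131, 'origin': array([0.38913128, 0.01218989, 1.39626236]), 'attitude': array([-3.07798168,  0.02043535, -1.5571811 ])}
```

View pics/scene0.png

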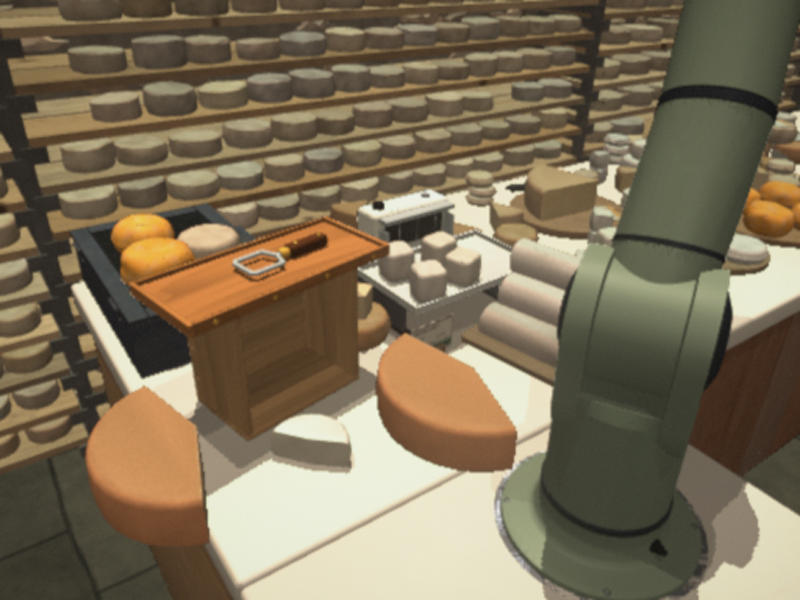

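View pics/top0.png

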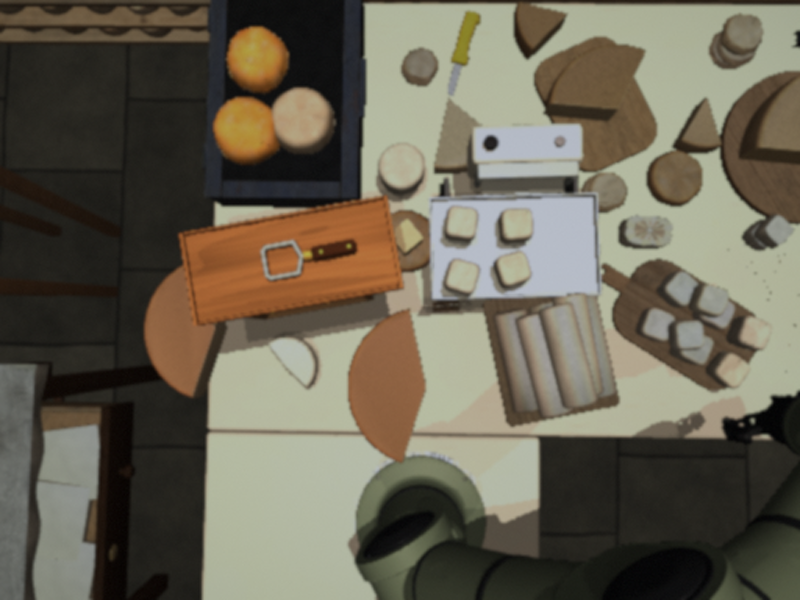

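The two views show the shelf with the scraper (loop to the left, at about (282,260), handle (330,250) in the 800x600 top view) and four bricks in the tray: (461,223), (516,225), (461,277), (513,269). The tool can only point down. So the scraper has to go under the roof held level by its handle end, be lowered over the hook tip, and be let go. I'll measure next.

```bash
cat > h.py <<'E'
import numpy as np, cv2
from scipy.spatial.transform import Rotation as R
from workcell import sensors, imaging, order, bot
def cam(n):
    c=imaging.camera_info(n); return c,R.from_euler('xyz',c['attitude']).as_matrix(),np.array(c['origin'])
def ray(n,uv,z):
    c,M,o=cam(n); uv=np.atleast_2d(uv).astype(float)
    d=np.c_[(uv[:,0]-c['cx'])/c['fx'],(uv[:,1]-c['cy'])/c['fy'],np.ones(len(uv))]@M.T
    return o+d*((z-o[2])/d[:,2])[:,None]
def proj(n,P):
    c,M,o=cam(n); p=(np.atleast_2d(P)-o)@M
    return np.c_[c['fx']*p[:,0]/p[:,2]+c['cx'],c['fy']*p[:,1]/p[:,2]+c['cy']]
def pose():
    s=sensors.observe(); return s['position'],R.from_euler('xyz',s['tool_rot']).as_matrix(),s
E
python3 - <<'E'
from h import *
im=imaging.grab_frame("top"); cv2.imwrite("pics/t_raw.png",im[:,:,::-1])
for n,(x0,x1,y0,y1) in dict(shelf=(105,265,115,215),tray=(270,390,70,210)).items():
    cv2.imwrite(f"pics/crop_{n}.png",cv2.resize(im[y0:y1,x0:x1,::-1],None,fx=5,fy=5,interpolation=cv2.INTER_CUBIC)[:600])
hsv=cv2.cvtColor(im,cv2.COLOR_RGB2HSV)
print([hsv[int(y*.64),int(x*.64)] for x,y in [(230,280),(350,210),(461,223),(540,250),(290,390)]])
p,M,s=pose(); print(np.round(p,4)); print(np.round(M,3))
E
```

```text
[array([ 13, 176, 165], dtype=uint8), array([ 12, 177, 163], dtype=uint8), array([ 33,  36, 185], dtype=uint8), array([109,  22, 199], dtype=uint8), array([ 35,  34, 186], dtype=uint8)]
[ 0.2648 -0.5659  0.2389]
[[-0.     0.424 -0.906]
 [ 0.001 -0.906 -0.424]
 [-1.    -0.001  0.   ]]
```

```bash
python3 - <<'E'
import cv2
a=cv2.imread('pics/crop_shelf.png');print(a.shape,cv2.imread('pics/crop_tray.png').shape)
E
```

```text
(500, 800, 3) (600, 600, 3)
```

View pics/crop_shelf.png

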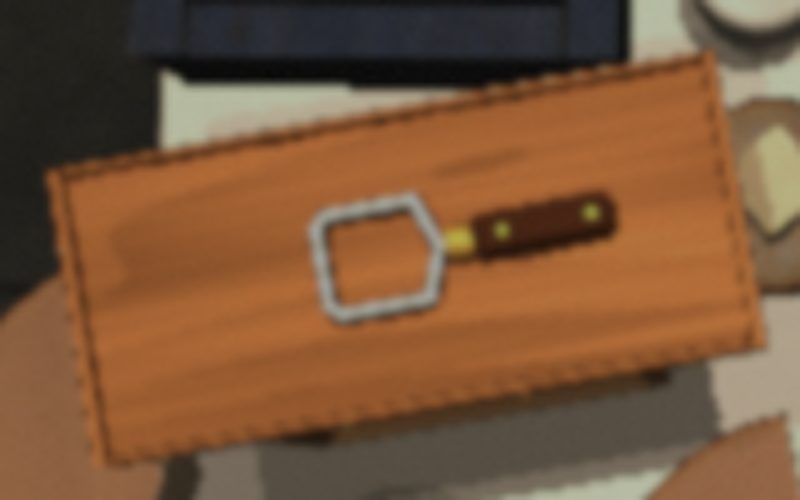

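View pics/crop_tray.png

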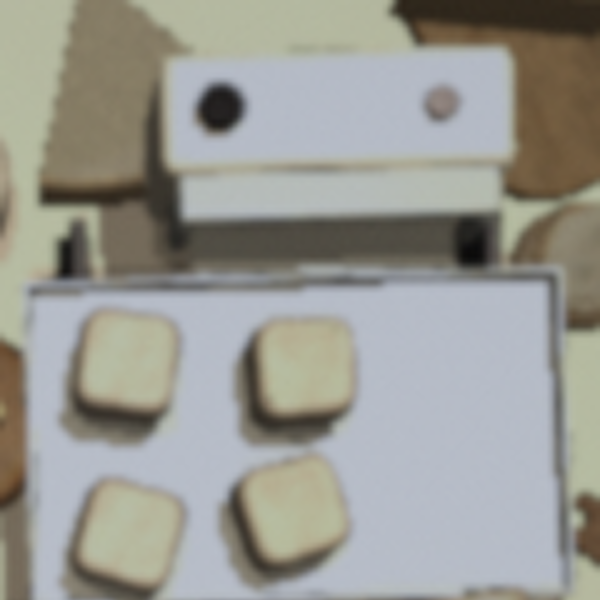

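```bash
cat >> h.py <<'E'
def crop2(uvs): return np.array(uvs,float)/5-0.4+np.array([105,115])
C=crop2([(47,172),(712,55),(765,345),(100,465)])
W=ray('top',C,0.249)
def cup():
    ctr=W.mean(0)[:2]
    ex=(W[0]+W[1]-W[2]-W[3])[:2]; ex/=np.linalg.norm(ex)
    ey2=(W[0]+W[3]-W[1]-W[2])[:2]; ey2/=np.linalg.norm(ey2)
    th=(np.arctan2(ex[1],ex[0])+np.arctan2(-ey2[0],ey2[1]))/2
    A=np.array([[np.cos(th),-np.sin(th)],[np.sin(th),np.cos(th)]])
    return ctr-A@[0.005,0],th,A   # cupboard origin (shelf centre is +5mm)
E
python3 - <<'E'
from h import *
print(W.round(4)); n=np.linalg.norm
print("sizes",n(W[0]-W[1]),n(W[3]-W[2]),n(W[0]-W[3]),n(W[1]-W[2]))
o,th,A=cup(); print("cup",o,th)
# check in scene image
S=np.array([o@np.eye(2)+A@np.array(v) for v in [(-.08,-.19),(-.08,.19),(.09,.19),(.09,-.19)]])
print(proj('scene',np.c_[S,[.249]*4])*800/512)
im=imaging.grab_frame("top")
hsv=cv2.cvtColor(im,cv2.COLOR_RGB2HSV)
# scraper points
for nme,uv,z in [("handle tail",(613,213),.252),("handle head",(474,235),.252),("bar mid outer",(318,272),.252),("bar in",(333,268),.252)]:
    w=ray('top',crop2([uv]),z)[0]; print(nme,w.round(4),(A.T@(w[:2]-o)).round(4))
# bricks
m=((hsv[:,:,0]>18)&(hsv[:,:,0]<50)&(hsv[:,:,1]>20)).astype(np.uint8); m[:, :272]=0;m[:,385:]=0;m[:125]=0;m[198:]=0
m=cv2.morphologyEx(m,cv2.MORPH_OPEN,np.ones((3,3)))
k,l,st,ce=cv2.connectedComponentsWithStats(m)
for i in range(1,k):
    if st[i,4]<150: continue
    c=cv2.findContours((l==i).astype(np.uint8),cv2.RETR_EXTERNAL,cv2.CHAIN_APPROX_NONE)[0][0]
    w=ray('top',c[:,0,:],.160)[:,:2]; r=cv2.minAreaRect((w*1000).astype(np.float32)); print(st[i],ray('top',[ce[i]],.16)[0].round(4),np.round(r[0],1),np.round(r[1],1),r[2])
tr=np.array([(30,287),(560,270),(570,600)])/5-.4+[270,70]
print("tray",ray('top',tr,.112))
E
```

```text
[[0.5657 0.4404 0.249 ]
 [0.6352 0.0699 0.249 ]
 [0.4738 0.0382 0.249 ]
 [0.4028 0.4051 0.249 ]]
sizes 0.3769753691695342 0.37368115508191185 0.16675239307261502 0.16456500921309272
cup [0.51448238 0.23744046] 0.19606575535231993
[[390.08133187 243.29010086]
 [188.90245511 325.96391832]
 [127.93312783 282.5528282 ]
 [324.86812127 215.24405646]]
handle tail [0.5457 0.1232 0.252 ] [ 0.0084 -0.1181]
handle head [0.5326 0.2    0.252 ] [ 0.0105 -0.0402]
bar mid outer [0.5111 0.2862 0.252 ] [0.0062 0.0485]
bar in [0.5134 0.2779 0.252 ] [0.0068 0.0399]
[284 133  21  18 320] [ 0.6075 -0.0699  0.16  ] [607.7 -66.7] [51.2 59.7] 0.549511194229126
[321 134  20  19 340] [ 0.6048 -0.1755  0.16  ] [ 604.2 -175.3] [54.1 56.5] 0.552433967590332
[318 161  21  24 366] [ 0.5178 -0.1692  0.16  ] [ 515.6 -170.2] [64.9 57.2] 18.429855346679688
[284 166  22  21 343] [ 0.5036 -0.0719  0.16  ] [504.4 -71. ] [60.2 55.3] 74.57963562011719
tray [[ 0.66105152 -0.0122652   0.112     ]
 [ 0.67474342 -0.34006623  0.112     ]
 [ 0.4701132  -0.34511852  0.112     ]]
```

```bash
python3 - <<'E'
from h import *
im=imaging.grab_frame("scene")
x0,x1,y0,y1=70,260,130,290
c=cv2.resize(im[y0:y1,x0:x1,::-1],None,fx=4,fy=4,interpolation=cv2.INTER_CUBIC)
c=cv2.convertScaleAbs(c,alpha=1.6,beta=10)
cv2.imwrite("pics/sc_cup.png",c[:600])
o,th,A=cup()
def P(x,y,z): return np.r_[o+A@[x,y],z]
for n,p in dict(seat=P(.015,0,.186),tip=P(-.001,0,.2),lipFL=P(-.08,.19,.249),lipFR=P(-.08,-.19,.249),BR=P(.09,-.19,.249),BL=P(.09,.19,.249),floorL=P(-.075,.12,0),floorR=P(-.075,-.12,0)).items():
    print(n,p.round(3),((proj('scene',p)[0]-[x0,y0]+.4)*4).round(1))
E
```

```text
seat [0.529 0.24  0.186] [405.8 234.1]
tip [0.514 0.237 0.2  ] [419.3 223.7]
lipFL [0.399 0.408 0.249] [205.2 316.1]
lipFR [0.473 0.035 0.249] [720.2 104.4]
BR [0.64  0.069 0.249] [553.3  32.6]
BL [0.566 0.441 0.249] [ 49.1 204.9]
floorL [0.418 0.341 0.   ] [356.7 613.3]
floorR [0.464 0.105 0.   ] [641.7 450.2]
```

View pics/sc_cup.png

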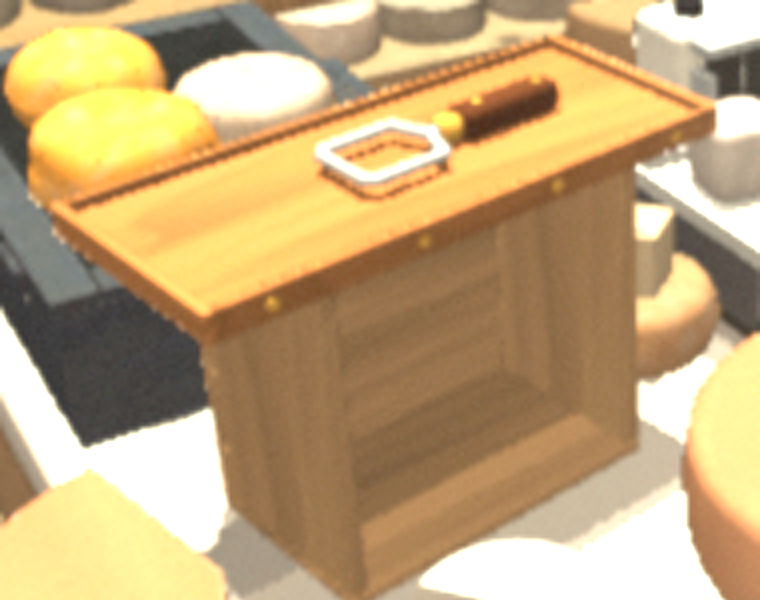

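```bash
cat >> h.py <<'E'
def goto(pos,head):
    p,M,s=pose(); h=np.arctan2(M[1,1],M[0,1]); d=M.T@(np.array(pos)-p)*100
    tw=-((head-h+np.pi)%(2*np.pi)-np.pi)
    print("from",p.round(4),"h",round(h,3),"-> dx %.2f dy %.2f dz %.2f twist %.3f"%(*d,tw),"rows min",max(np.linalg.norm(d)/4.17,abs(tw)/.125).round(1), "q",s['qpos'].round(2),"F",s['force'].round(1),"w",round(s['grip_width'],4))
    return d,tw
E
python3 - <<'E'
from h import *
goto((.265,-.566,.42),-1.133); goto((.5451,.1353,.42),.219)
E
```

```text
from [ 0.2649 -0.5659  0.239 ] h -1.133 -> dx -18.10 dy 0.00 dz -0.01 twist -0.000 rows min 4.3 q [ 1.06  0.52 -0.04  1.6   0.02  1.02 -0.11] F [ 1.2 -0.5 -1.1] w 0.0853
from [ 0.2649 -0.5659  0.239 ] h -1.133 -> dx -18.07 dy -51.64 dz -55.11 twist -1.352 rows min 18.6 q [ 1.06  0.52 -0.04  1.6   0.02  1.02 -0.11] F [ 1.2 -0.5 -1.1] w 0.0853
```

Request:
{"method": "arm_command", "body": {
  "commands": [
    {"dx": -4},
    {"dx": -8},
    {"dx": -12},
    {"dx": -16},
    {"dx": -18},
    {"dx": -18,"dy": -2,"dz": -2.2,"twist": -0.06},
    {"dx": -18,"dy": -4.6,"dz": -5,"twist": -0.12},
    {"dx": -18,"dy": -7.3,"dz": -7.8,"twist": -0.19},
    {"dx": -18,"dy": -10,"dz": -10.7,"twist": -0.26},
    {"dx": -18,"dy": -12.7,"dz": -13.5,"twist": -0.33},
    {"dx": -18,"dy": -15.4,"dz": -16.4,"twist": -0.4},
    {"dx": -18,"dy": -18,"dz": -19.2,"twist": -0.47}
  ],
  "grip": -1
}}

```text
validation failed for argument at $.co...
```

```bash
python3 - <<'E'
from h import *
goto((.5451,.1353,.42),.219)
E
```

```text
from [ 0.2649 -0.5659  0.239 ] h -1.133 -> dx -18.07 dy -51.64 dz -55.11 twist -1.352 rows min 18.6 q [ 1.06  0.52 -0.04  1.6   0.02  1.02 -0.11] F [ 1.2 -0.5 -1.1] w 0.0853
```

Probably every row needs all four keys.

Request:
{"method": "arm_command", "body": {
  "commands": [
    {"dx": -4,"dy": 0,"dz": 0,"twist": 0},
    {"dx": -8,"dy": 0,"dz": 0,"twist": 0},
    {"dx": -12,"dy": 0,"dz": 0,"twist": 0},
    {"dx": -16,"dy": 0,"dz": 0,"twist": 0},
    {"dx": -18,"dy": 0,"dz": 0,"twist": 0},
    {"dx": -18,"dy": -2,"dz": -2.2,"twist": -0.06},
    {"dx": -18,"dy": -4.6,"dz": -5,"twist": -0.12},
    {"dx": -18,"dy": -7.3,"dz": -7.8,"twist": -0.19},
    {"dx": -18,"dy": -10,"dz": -10.7,"twist": -0.26},
    {"dx": -18,"dy": -12.7,"dz": -13.5,"twist": -0.33},
    {"dx": -18,"dy": -15.4,"dz": -16.4,"twist": -0.4},
    {"dx": -18,"dy": -18,"dz": -19.2,"twist": -0.47}
  ],
  "grip": -1
}}

```text
clock: 1.25
position: [0.3628, -0.3196, 0.4193]
tool_rot: [-1.27, 1.571, 2.783]
force: [0.6, -0.5, -0.3]
grip_width: 0.0853
```

```bash
python3 - <<'E'
from h import *
goto((.5451,.1353,.42),.219)
E
```

```text
from [ 0.3628 -0.3196  0.4193] h -0.659 -> dx -0.07 dy -13.46 dz -47.12 twist -0.878 rows min 11.8 q [ 0.8   0.15 -0.23  1.68  0.04  1.32 -0.1 ] F [ 0.6 -0.5 -0.3] w 0.0853
```

Request:
{"method": "arm_command", "body": {
  "commands": [
    {"dx": 0,"dy": -1.1,"dz": -4,"twist": -0.075},
    {"dx": 0,"dy": -2.3,"dz": -8,"twist": -0.15},
    {"dx": 0,"dy": -3.4,"dz": -12,"twist": -0.225},
    {"dx": 0,"dy": -4.6,"dz": -16,"twist": -0.3},
    {"dx": 0,"dy": -5.7,"dz": -20,"twist": -0.375},
    {"dx": 0,"dy": -6.9,"dz": -24,"twist": -0.45},
    {"dx": 0,"dy": -8,"dz": -28,"twist": -0.525},
    {"dx": 0,"dy": -9.1,"dz": -32,"twist": -0.6},
    {"dx": 0,"dy": -10.3,"dz": -36,"twist": -0.675},
    {"dx": 0,"dy": -11.4,"dz": -40,"twist": -0.75},
    {"dx": 0,"dy": -12.6,"dz": -44,"twist": -0.82},
    {"dx": 0,"dy": -13.5,"dz": -47.1,"twist": -0.878}
  ]
}}

```text
clock: 2.25
position: [0.545, 0.1383, 0.4192]
tool_rot: [3.104, 1.57, 1.757]
force: [0.5, -0.3, 1.1]
grip_width: 0.0855
```

```bash
python3 - <<'E'
from h import *
goto((.5451,.1353,.30),.219);goto((.5451,.1353,.252),.219)
E
```

```text
from [0.545  0.1383 0.4192] h 0.223 -> dx 11.92 dy -0.05 dz 0.31 twist 0.004 rows min 2.9 q [ 0.14  0.34 -0.68  1.48  0.21  1.4  -0.32] F [ 0.5 -0.3  1.1] w 0.0855
from [0.545  0.1383 0.4192] h 0.223 -> dx 16.72 dy -0.05 dz 0.31 twist 0.004 rows min 4.0 q [ 0.14  0.34 -0.68  1.48  0.21  1.4  -0.32] F [ 0.5 -0.3  1.1] w 0.0855
```

Request:
{"method": "arm_command", "body": {
  "commands": [
    {"dx": 4,"dy": 0,"dz": 0.3,"twist": 0},
    {"dx": 8,"dy": 0,"dz": 0.3,"twist": 0},
    {"dx": 12,"dy": 0,"dz": 0.3,"twist": 0},
    {"dx": 14,"dy": 0,"dz": 0.3,"twist": 0},
    {"dx": 15.5,"dy": 0,"dz": 0.3,"twist": 0},
    {"dx": 16.4,"dy": 0,"dz": 0.3,"twist": 0},
    {"dx": 16.7,"dy": 0,"dz": 0.3,"twist": 0},
    {"dx": 16.7,"dy": 0,"dz": 0.3,"twist": 0}
  ]
}}

```text
clock: 2.92
position: [0.5456, 0.1355, 0.2521]
tool_rot: [-2.789, 1.57, 2.146]
force: [-0.7, 0.1, 0.5]
grip_width: 0.0858
```

```bash
python3 - <<'E'
from h import *
goto((.5451,.1353,.252),.219)
im=imaging.grab_frame("scene")
cv2.imwrite("pics/s1.png",cv2.resize(im[90:230,80:280,::-1],None,fx=4,fy=4,interpolation=cv2.INTER_CUBIC))
E
```

```text
from [0.5456 0.1355 0.2521] h 0.223 -> dx 0.01 dy -0.06 dz 0.01 twist 0.004 rows min 0.0 q [ 0.11  0.47 -0.64  1.73  0.32  1.05 -0.41] F [-0.7  0.1  0.5] w 0.0858
```

View pics/s1.png

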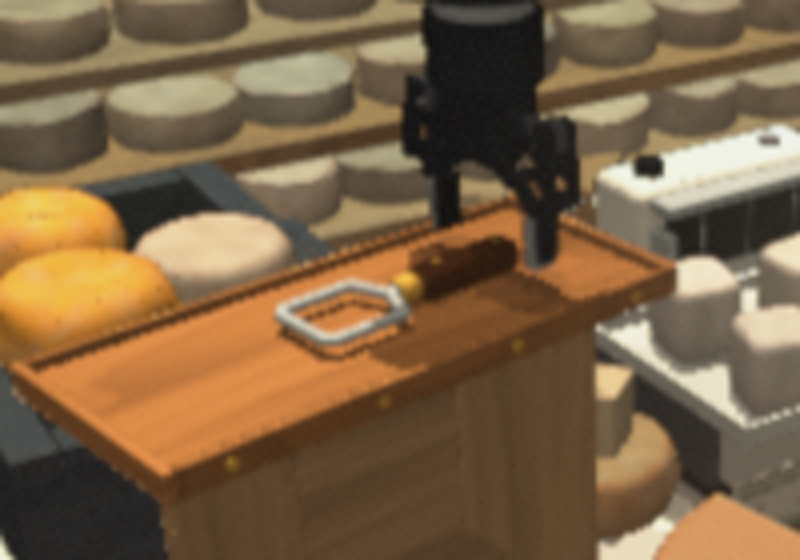

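Fingers straddle the tail half of the handle (crop (445,200) and (540,240)). Next I close the gripper and lift.

Request:
{"method": "arm_command", "body": {
  "commands": [
    {"dx": 0,"dy": 0,"dz": 0,"twist": 0},
    {"dx": 0,"dy": 0,"dz": 0,"twist": 0},
    {"dx": 0,"dy": 0,"dz": 0,"twist": 0},
    {"dx": 0,"dy": 0,"dz": 0,"twist": 0},
    {"dx": 0,"dy": 0,"dz": 0,"twist": 0},
    {"dx": 0,"dy": 0,"dz": 0,"twist": 0},
    {"dx": 0,"dy": 0,"dz": 0,"twist": 0},
    {"dx": 0,"dy": 0,"dz": 0,"twist": 0}
  ],
  "grip": 1,
  "squeeze": 80
}}

```text
clock: 3.63
position: [0.5461, 0.1357, 0.2534]
tool_rot: [1.947, 1.569, 0.6]
force: [-1.9, -1.0, 7.1]
grip_width: 0.0219
```

Request:
{"method": "arm_command", "body": {
  "commands": [
    {"dx": -1,"dy": 0,"dz": 0,"twist": 0},
    {"dx": -3,"dy": 0,"dz": 0,"twist": 0},
    {"dx": -5,"dy": 0,"dz": 0,"twist": 0},
    {"dx": -7,"dy": 0,"dz": 0,"twist": 0},
    {"dx": -8,"dy": 0,"dz": 0,"twist": 0},
    {"dx": -8,"dy": 0,"dz": 0,"twist": 0}
  ]
}}

```text
clock: 4.13
position: [0.5466, 0.136, 0.3356]
tool_rot: [1.685, 1.566, 0.337]
force: [0.3, 0.5, -2.1]
grip_width: 0.0218
```

```bash
python3 - <<'E'
from h import *
o,th,A=cup()
print(th)
P=lambda x,y,z: np.r_[o+A@[x,y],z]
print(P(-.19,0,.33)); goto(P(-.19,0,.33),th-np.pi/2)
im=imaging.grab_frame("scene")
cv2.imwrite("pics/s2.png",cv2.resize(im[60:230,80:280,::-1],None,fx=3.5,fy=3.5,interpolation=cv2.INTER_CUBIC))
E
```

```text
0.19606575535231993
[0.32812266 0.20042619 0.33      ]
from [0.5466 0.136  0.3356] h 0.223 -> dx 0.48 dy -19.88 dz -11.12 twist 1.598 rows min 12.8 q [ 0.14  0.39 -0.66  1.62  0.26  1.21 -0.36] F [ 0.3  0.5 -2.1] w 0.0218
```

View pics/s2.png

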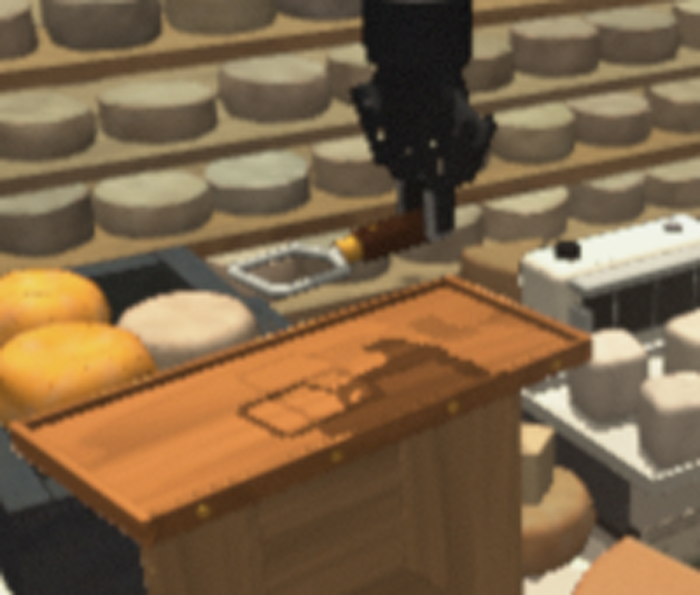

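```bash
python3 - <<'E'
from h import *
o,th,A=cup()
p,M,s=pose(); h=np.arctan2(M[1,1],M[0,1]); hd=h+np.pi/2
for z in (-.0015,):
  f=np.r_[np.cos(hd),np.sin(hd),0]; l=np.r_[-np.sin(hd),np.cos(hd),0]
  pts=[p+f*.156+l*.032,p+f*.156-l*.032,p+f*.152,p+f*.067,p+f*.09+l*.032,p+f*.09-l*.032]; pts=np.array(pts)+[0,0,z]
ps=proj('scene',pts); print(((ps-[80,60]+.4)*3.5).round(0))
im=imaging.grab_frame("top"); pt=proj('top',pts); print(pt.round(1)); print(((pt-[130,110]+.4)*5).round(0))
cv2.imwrite("pics/t2.png",cv2.resize(im[110:220,130:290,::-1],None,fx=5,fy=5,interpolation=cv2.INTER_CUBIC))
goto((.4016,.113,.33),th)
E
```

```text
[[277. 300.]
 [220. 273.]
 [253. 285.]
 [354. 252.]
 [358. 273.]
 [300. 248.]]
[[162.6 177.5]
 [157.8 153.3]
 [161.7 165. ]
 [194.  158.1]
 [187.7 172.1]
 [182.8 147.9]]
[[165. 339.]
 [141. 219.]
 [161. 277.]
 [322. 243.]
 [290. 312.]
 [266. 192.]]
from [0.5458 0.1355 0.3329] h 0.223 -> dx 0.28 dy -14.56 dz -1.00 twist 0.027 rows min 3.5 q [ 0.14  0.39 -0.66  1.62  0.26  1.21 -0.36] F [-0.6 -0.1 -2. ] w 0.0222
```

View pics/t2.png

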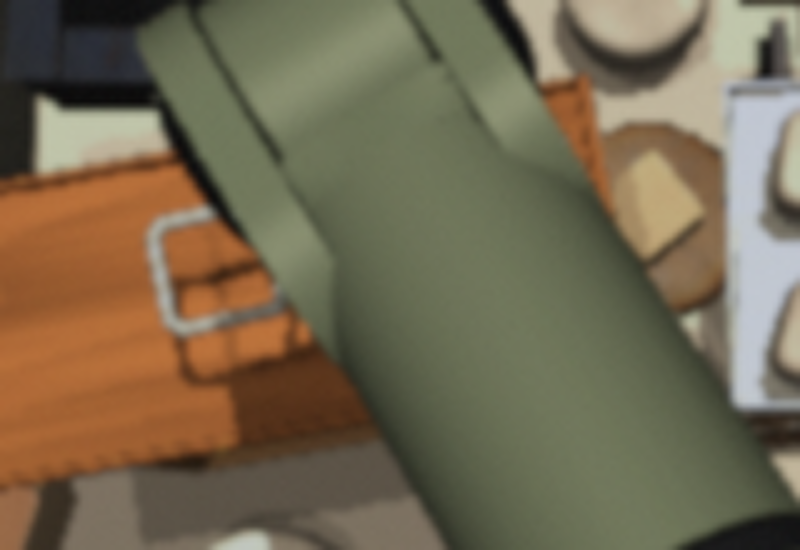

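Request:
{"method": "arm_command", "body": {
  "commands": [
    {"dx": 0.3,"dy": -3,"dz": -0.2,"twist": 0},
    {"dx": 0.3,"dy": -6,"dz": -0.4,"twist": 0.01},
    {"dx": 0.3,"dy": -9,"dz": -0.6,"twist": 0.02},
    {"dx": 0.3,"dy": -12,"dz": -0.8,"twist": 0.027},
    {"dx": 0.3,"dy": -14,"dz": -1,"twist": 0.027},
    {"dx": 0.3,"dy": -14.6,"dz": -1,"twist": 0.027},
    {"dx": 0.3,"dy": -14.6,"dz": -1,"twist": 0.027}
  ]
}}

```text
clock: 4.82
position: [0.4001, 0.1123, 0.3293]
tool_rot: [0.627, 1.57, -0.748]
force: [1.7, -0.0, -1.7]
grip_width: 0.022
```

```bash
python3 - <<'E'
from h import *
o,th,A=cup()
goto((.4016,.113,.213),th)
im=imaging.grab_frame("scene")
cv2.imwrite("pics/s3.png",cv2.resize(im[60:280,80:300,::-1],None,fx=2.7,fy=2.7,interpolation=cv2.INTER_CUBIC))
E
```

```text
from [0.4001 0.1123 0.3293] h 0.196 -> dx 11.63 dy 0.15 dz -0.05 twist -0.000 rows min 2.8 q [ 0.24  0.12 -0.72  1.96  0.09  1.09 -0.32] F [ 1.7 -0.  -1.7] w 0.022
```

View pics/s3.png

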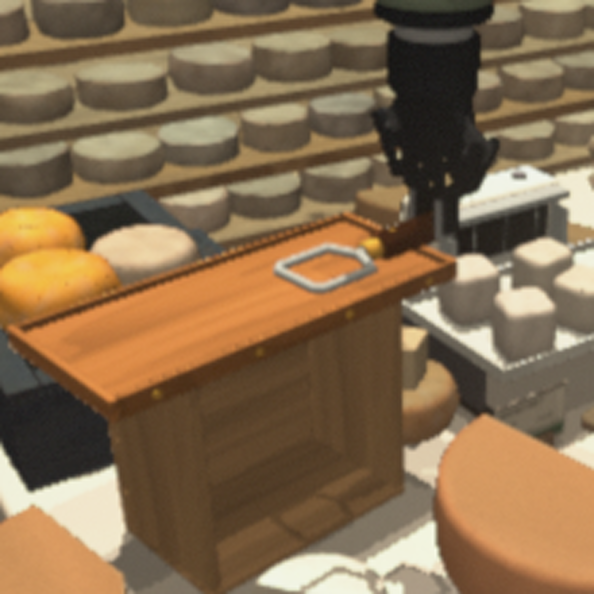

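Request:
{"method": "arm_command", "body": {
  "commands": [
    {"dx": 2.5,"dy": 0,"dz": 0,"twist": 0},
    {"dx": 5,"dy": 0,"dz": 0,"twist": 0},
    {"dx": 7.5,"dy": 0,"dz": 0,"twist": 0},
    {"dx": 10,"dy": 0,"dz": 0,"twist": 0},
    {"dx": 11.4,"dy": 0,"dz": 0,"twist": 0},
    {"dx": 11.6,"dy": 0,"dz": 0,"twist": 0},
    {"dx": 11.6,"dy": 0,"dz": 0,"twist": 0}
  ]
}}

```text
clock: 5.45
position: [0.4016, 0.1129, 0.2126]
tool_rot: [-2.183, 1.569, 2.725]
force: [-1.1, 0.3, -1.0]
grip_width: 0.022
```

```bash
python3 - <<'E'
from h import *
o,th,A=cup()
goto((.4016,.113,.213),th)
p,M,s=pose(); h=np.arctan2(M[1,1],M[0,1]); hd=h+np.pi/2
f=np.r_[np.cos(hd),np.sin(hd),0]; l=np.r_[-np.sin(hd),np.cos(hd),0]
pts=np.array([p+f*.152+l*.032,p+f*.152-l*.032,p+f*.087+l*.032,p+f*.087-l*.032])-[0,0,.0015]
for n,(x0,x1,y0,y1),k in [('scene',(120,270,130,240),5),('top',(140,300,130,230),5)]:
    im=imaging.grab_frame(n)
    c=cv2.resize(im[y0:y1,x0:x1,::-1],None,fx=k,fy=k,interpolation=cv2.INTER_CUBIC)
    for q in (proj(n,pts)-[x0,y0]+.4)*k: cv2.circle(c,tuple(int(v) for v in q),3,(255,0,255),-1)
    cv2.imwrite(f"pics/{n[0]}4.png",c)
E
```

```text
from [0.4016 0.1129 0.2126] h 0.196 -> dx -0.04 dy 0.01 dz -0.01 twist 0.000 rows min 0.0 q [ 0.17  0.29 -0.69  2.12  0.25  0.82 -0.48] F [-1.1  0.3 -1. ] w 0.022
```

View pics/s4.png

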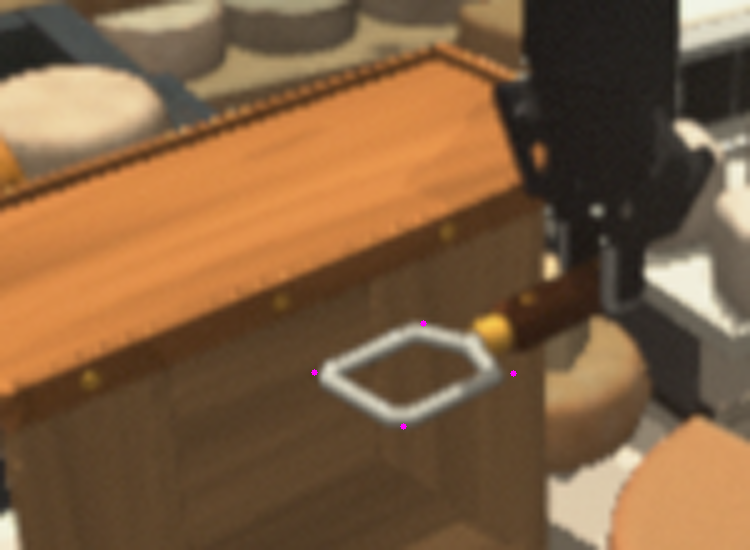

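View pics/t4.png

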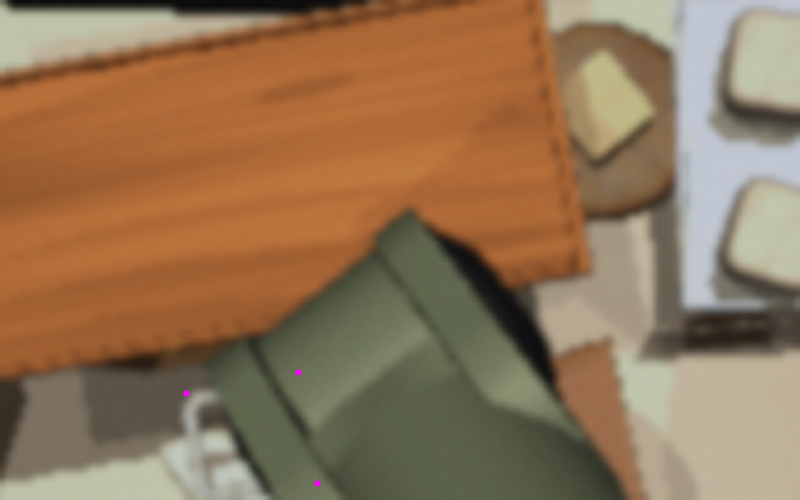

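Request:
{"method": "arm_command", "body": {
  "commands": [
    {"dx": 0,"dy": 0,"dz": -0.6,"twist": 0.1},
    {"dx": 0,"dy": 0,"dz": -1.3,"twist": 0.2},
    {"dx": 0,"dy": 0,"dz": -1.9,"twist": 0.3},
    {"dx": 0,"dy": 0,"dz": -2.5,"twist": 0.4},
    {"dx": 0,"dy": 0,"dz": -3.2,"twist": 0.5},
    {"dx": 0,"dy": 0,"dz": -3.8,"twist": 0.6},
    {"dx": 0,"dy": 0,"dz": -4.5,"twist": 0.7},
    {"dx": 0,"dy": 0,"dz": -4.8,"twist": 0.75},
    {"dx": 0,"dy": 0,"dz": -4.8,"twist": 0.75}
  ]
}}

```text
clock: 6.3
position: [0.3933, 0.161, 0.2151]
tool_rot: [2.552, 1.567, 0.426]
force: [0.7, -0.2, -0.6]
grip_width: 0.022
```

```bash
python3 - <<'E'
from h import *
o,th,A=cup()
P=lambda x,y,z: np.r_[o+A@[x,y],z]
goto(P(-.135,0,.213),th-np.pi/2)
goto(P(-.121,0,.213),th-np.pi/2)
p,M,s=pose();print(A.T@(p[:2]-o))
im=imaging.grab_frame("scene")
cv2.imwrite("pics/s5.png",cv2.resize(im[100:260,100:280,::-1],None,fx=4,fy=4,interpolation=cv2.INTER_CUBIC)[:600])
E
```

```text
from [0.3933 0.161  0.2151] h -0.556 -> dx 0.21 dy -3.60 dz -3.66 twist 0.819 rows min 6.5 q [-0.06  0.27 -0.55  2.11  0.2   0.81 -1.29] F [ 0.7 -0.2 -0.6] w 0.022
from [0.3933 0.161  0.2151] h -0.556 -> dx 0.21 dy -2.58 dz -4.62 twist 0.819 rows min 6.5 q [-0.06  0.27 -0.55  2.11  0.2   0.81 -1.29] F [ 0.7 -0.2 -0.6] w 0.022
[-0.13377117 -0.05135337]
```

View pics/s5.png

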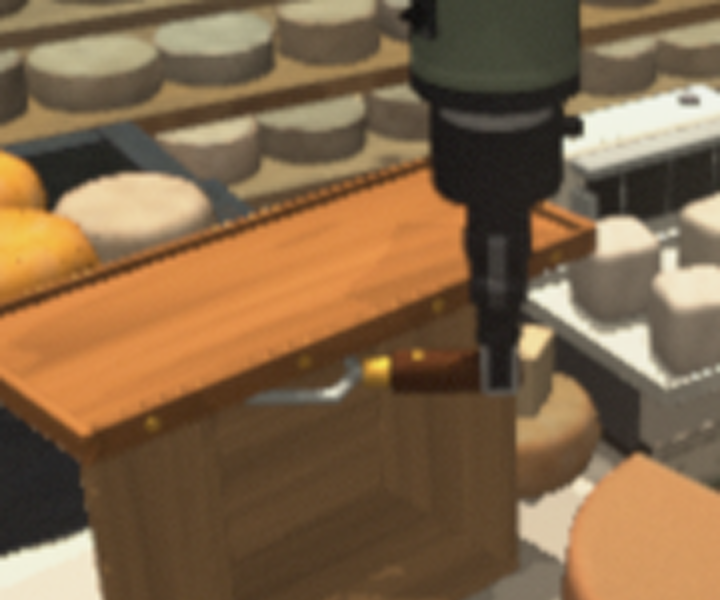

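Request:
{"method": "arm_command", "body": {
  "commands": [
    {"dx": 0.2,"dy": -0.5,"dz": -0.5,"twist": 0.1},
    {"dx": 0.2,"dy": -0.9,"dz": -0.9,"twist": 0.2},
    {"dx": 0.2,"dy": -1.4,"dz": -1.4,"twist": 0.3},
    {"dx": 0.2,"dy": -1.8,"dz": -1.8,"twist": 0.4},
    {"dx": 0.2,"dy": -2.3,"dz": -2.3,"twist": 0.5},
    {"dx": 0.2,"dy": -2.7,"dz": -2.7,"twist": 0.6},
    {"dx": 0.2,"dy": -3.2,"dz": -3.2,"twist": 0.7},
    {"dx": 0.2,"dy": -3.6,"dz": -3.6,"twist": 0.8},
    {"dx": 0.2,"dy": -3.6,"dz": -3.7,"twist": 0.82},
    {"dx": 0.2,"dy": -3.6,"dz": -3.7,"twist": 0.82}
  ]
}}

```text
clock: 7.18
position: [0.3824, 0.211, 0.2133]
tool_rot: [-2.96, 1.567, 0.383]
force: [1.1, -0.4, -2.0]
grip_width: 0.0218
```

```bash
python3 - <<'E'
from h import *
o,th,A=cup()
P=lambda x,y,z: np.r_[o+A@[x,y],z]
goto(P(-.121,0,.213),th-np.pi/2)
p,M,s=pose();print(A.T@(p[:2]-o))
im=imaging.grab_frame("scene")
cv2.imwrite("pics/s6.png",cv2.resize(im[100:260,100:280,::-1],None,fx=4,fy=4,interpolation=cv2.INTER_CUBIC)[:600])
E
```

```text
from [0.3824 0.211  0.2133] h -1.37 -> dx 0.03 dy -0.01 dz -1.37 twist 0.005 rows min 0.3 q [-0.3   0.28 -0.41  2.09  0.16  0.8  -2.17] F [ 1.1 -0.4 -2. ] w 0.0218
[-0.13471902 -0.00021865]
```

View pics/s6.png

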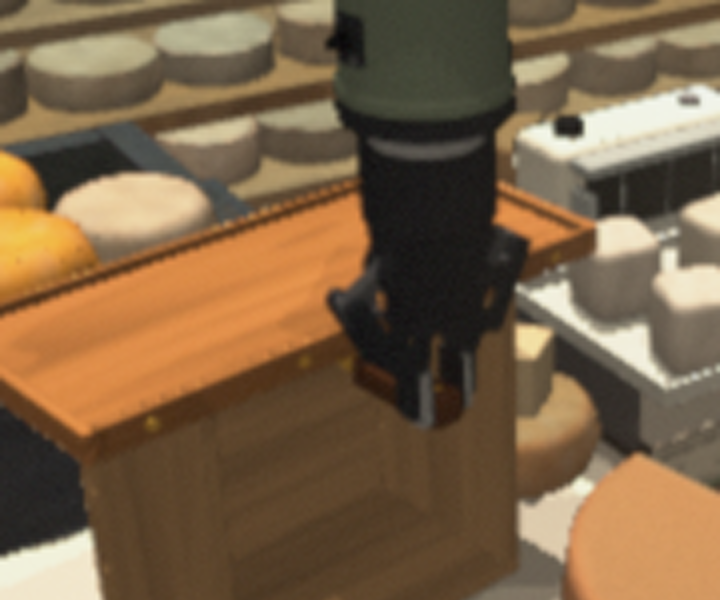

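Request:
{"method": "arm_command", "body": {
  "commands": [
    {"dx": 0,"dy": 0,"dz": -0.6,"twist": 0},
    {"dx": 0,"dy": 0,"dz": -1.2,"twist": 0},
    {"dx": 0,"dy": 0,"dz": -1.2,"twist": 0},
    {"dx": 0.5,"dy": 0,"dz": -1.2,"twist": 0},
    {"dx": 1,"dy": 0,"dz": -1.2,"twist": 0},
    {"dx": 1.5,"dy": 0,"dz": -1.2,"twist": 0},
    {"dx": 2,"dy": 0,"dz": -1.2,"twist": 0},
    {"dx": 2.3,"dy": 0,"dz": -1.2,"twist": 0},
    {"dx": 2.3,"dy": 0,"dz": -1.2,"twist": 0}
  ]
}}

```text
clock: 7.98
position: [0.3938, 0.213, 0.1894]
tool_rot: [-3.046, 1.568, 0.298]
force: [0.2, 1.0, -1.9]
grip_width: 0.0221
```

```bash
python3 - <<'E'
from h import *
o,th,A=cup()
p,M,s=pose();print(A.T@(p[:2]-o),p,s['force'],s['moment'])
E
```

```text
[-0.12314574 -0.00049091] [0.39379167 0.21296869 0.18942336] [ 0.16664988  1.04648459 -1.9130423 ] [-0.03935466  0.06477414 -0.01579279]
```

Request:
{"method": "arm_command", "body": {
  "commands": [
    {"dx": 0.2,"dy": 0,"dz": 0,"twist": 0},
    {"dx": 0.4,"dy": 0,"dz": 0,"twist": 0},
    {"dx": 0.5,"dy": 0,"dz": 0,"twist": 0},
    {"dx": 0.5,"dy": 0,"dz": 0,"twist": 0}
  ]
}}

```text
clock: 8.32
position: [0.3939, 0.2131, 0.1844]
tool_rot: [-3.025, 1.568, 0.319]
force: [-1.3, -0.3, 2.6]
grip_width: 0.0217
```

```bash
python3 - <<'E'
from h import *
o,th,A=cup()
for i in range(2):
  p,M,s=pose();print(A.T@(p[:2]-o),p,s['force'],s['moment'])
E
```

```text
[-0.12304704 -0.00038874] [0.39386857 0.21308813 0.18443023] [-1.26643754 -0.31983143  2.63405609] [ 0.07797579 -0.14621946 -0.00207526]
[-0.12304704 -0.00038874] [0.39386857 0.21308813 0.18443023] [-1.26643754 -0.31983143  2.63405609] [ 0.07797579 -0.14621946 -0.00207526]
```

Request:
{"method": "arm_command", "body": {
  "commands": [
    {"dx": -0.2,"dy": 0,"dz": 0,"twist": 0},
    {"dx": -0.2,"dy": 0,"dz": 0.7,"twist": 0},
    {"dx": -0.2,"dy": 0,"dz": 1.3,"twist": 0},
    {"dx": 0,"dy": 0,"dz": 1.3,"twist": 0},
    {"dx": 0.5,"dy": 0,"dz": 1.3,"twist": 0},
    {"dx": 1,"dy": 0,"dz": 1.25,"twist": 0}
  ],
  "squeeze": 30
}}

```text
clock: 8.82
position: [0.3822, 0.211, 0.1744]
tool_rot: [-2.947, 1.566, 0.398]
force: [-0.9, -2.2, 3.6]
grip_width: 0.0222
```

```bash
python3 - <<'E'
from h import *
o,th,A=cup()
p,M,s=pose();print(A.T@(p[:2]-o),p,s['force'],s['moment'],s['grip_width'])
im=imaging.grab_frame("scene")
cv2.imwrite("pics/s7.png",cv2.resize(im[100:260,100:280,::-1],None,fx=4,fy=4,interpolation=cv2.INTER_CUBIC)[:600])
E
```

```text
[-0.13490907 -0.0002071 ] [0.38219843 0.21095543 0.17440861] [-0.91436314 -2.20833567  3.55276435] [ 0.19143262 -0.40778395  0.12988589] 0.02215115921899076
```

View pics/s7.png

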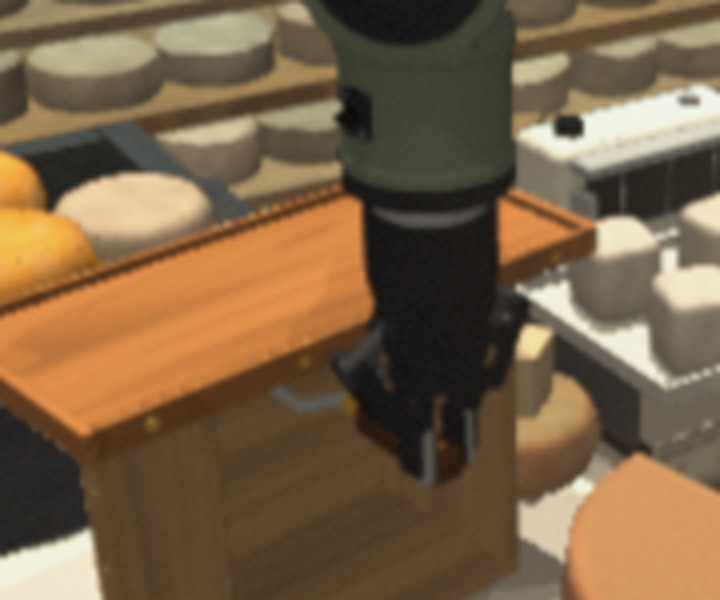

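Request:
{"method": "arm_command", "body": {
  "commands": [
    {"dx": 0.5,"dy": 0,"dz": -0.1,"twist": 0},
    {"dx": 1,"dy": 0,"dz": -0.15,"twist": 0},
    {"dx": 1.5,"dy": 0,"dz": -0.2,"twist": 0},
    {"dx": 2,"dy": 0,"dz": -0.25,"twist": 0},
    {"dx": 2.5,"dy": 0,"dz": -0.3,"twist": 0},
    {"dx": 3,"dy": 0,"dz": -0.35,"twist": 0},
    {"dx": 3.5,"dy": 0,"dz": -0.4,"twist": 0},
    {"dx": 4,"dy": 0,"dz": -0.4,"twist": 0}
  ],
  "squeeze": 20
}}

```text
clock: 9.53
position: [0.3863, 0.2117, 0.133]
tool_rot: [-2.934, 1.567, 0.41]
force: [2.2, 2.5, 4.7]
grip_width: 0.022
```

```bash
python3 - <<'E'
from h import *
o,th,A=cup()
p,M,s=pose();print(A.T@(p[:2]-o),p,s['force'],s['moment'],s['grip_width'])
im=imaging.grab_frame("scene")
cv2.imwrite("pics/s8.png",cv2.resize(im[100:260,100:280,::-1],None,fx=4,fy=4,interpolation=cv2.INTER_CUBIC)[:600])
E
```

```text
[-0.13071319 -0.00026942] [0.38632606 0.21171171 0.13301136] [2.18646326 2.4626371  4.67635147] [ 0.51328412 -1.05683151  0.34098819] 0.022030772978713194
```

View pics/s8.png

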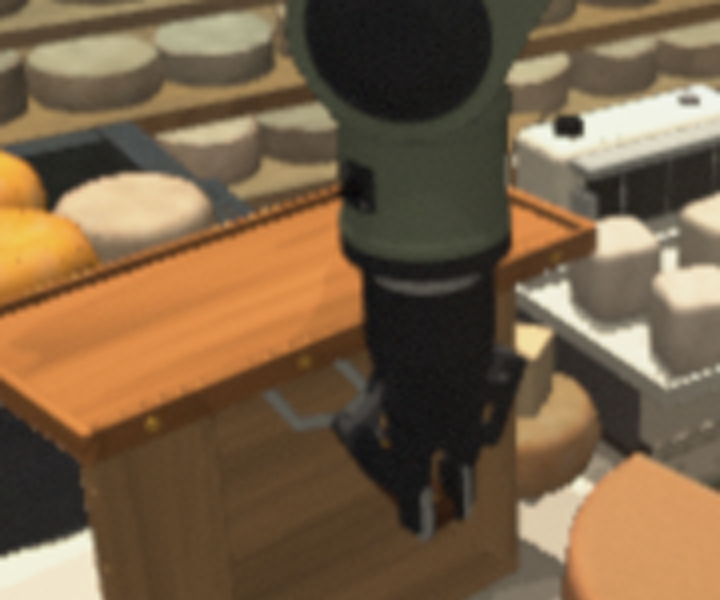

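Request:
{"method": "arm_command", "body": {
  "commands": [
    {"dx": 0,"dy": 0,"dz": 0,"twist": 0},
    {"dx": 0,"dy": 0,"dz": 0,"twist": 0},
    {"dx": 0,"dy": 0,"dz": 0,"twist": 0},
    {"dx": 0,"dy": 0,"dz": 0,"twist": 0},
    {"dx": 0,"dy": 0,"dz": 0,"twist": 0},
    {"dx": 0,"dy": 0,"dz": 0,"twist": 0},
    {"dx": 0,"dy": 0,"dz": 0,"twist": 0},
    {"dx": 0,"dy": 0,"dz": 0,"twist": 0},
    {"dx": 0,"dy": 0,"dz": 0,"twist": 0},
    {"dx": 0,"dy": 0,"dz": 0,"twist": 0}
  ],
  "grip": -1
}}

```text
clock: 10.42
position: [0.3858, 0.2115, 0.1323]
tool_rot: [-2.974, 1.568, 0.371]
force: [-0.3, -1.0, -0.0]
grip_width: 0.0857
```

```bash
python3 - <<'E'
from h import *
o,th,A=cup()
p,M,s=pose();print(A.T@(p[:2]-o),p,s['force'],s['moment'],s['grip_width'])
goto(p,th)
im=imaging.grab_frame("scene")
cv2.imwrite("pics/s9.png",cv2.resize(im[100:260,100:280,::-1],None,fx=4,fy=4,interpolation=cv2.INTER_CUBIC)[:600])
E
```

```text
[-0.13126673 -0.00037109] [0.38580294 0.21150415 0.13228198] [-0.27966556 -1.00075719 -0.00626861] [0.0514626  0.01434993 0.0162726 ] 0.08571458092876452
from [0.3858 0.2115 0.1323] h -1.368 -> dx 0.00 dy 0.00 dz 0.00 twist -1.564 rows min 12.5 q [-0.35  0.42 -0.36  2.15  0.26  0.6  -2.26] F [-0.3 -1.  -0. ] w 0.0857
```

View pics/s9.png

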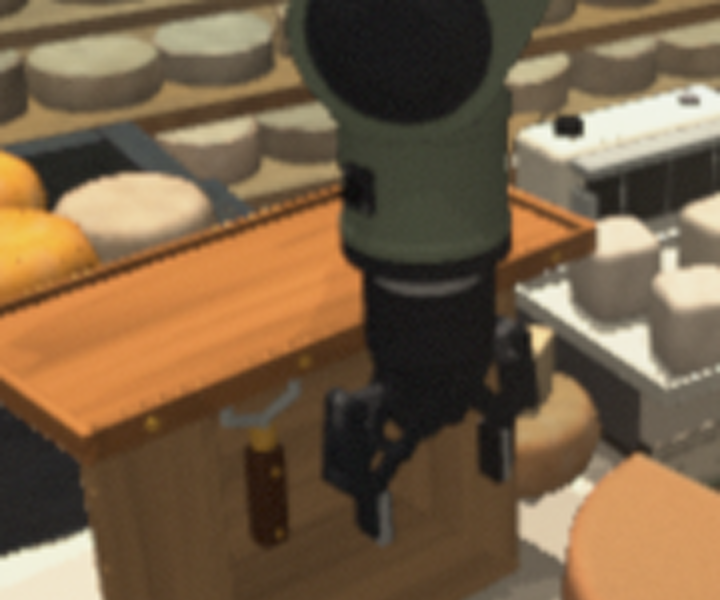

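The scraper hangs vertically on the hook, handle at crop (267,490). Next I retreat upward and go for the bricks.

Request:
{"method": "arm_command", "body": {
  "commands": [
    {"dx": -2,"dy": 0,"dz": 0.3,"twist": 0},
    {"dx": -5,"dy": 0,"dz": 0.5,"twist": 0},
    {"dx": -9,"dy": 0,"dz": 0.5,"twist": 0},
    {"dx": -13,"dy": 0,"dz": 0.5,"twist": -0.1},
    {"dx": -17,"dy": 0,"dz": 0.5,"twist": -0.2},
    {"dx": -21,"dy": 0,"dz": 0.5,"twist": -0.3},
    {"dx": -25,"dy": 0,"dz": 0.5,"twist": -0.4},
    {"dx": -28,"dy": 0,"dz": 0.5,"twist": -0.5},
    {"dx": -28,"dy": 0,"dz": 0,"twist": -0.6},
    {"dx": -28,"dy": 0,"dz": 0,"twist": -0.7},
    {"dx": -28,"dy": 0,"dz": 0,"twist": -0.8},
    {"dx": -28,"dy": 0,"dz": 0,"twist": -0.9}
  ]
}}

```text
clock: 11.47
position: [0.3851, 0.2112, 0.4123]
tool_rot: [2.373, 1.568, 0.339]
force: [0.1, 0.1, -0.6]
grip_width: 0.0855
```

```bash
cat >> h.py <<'E'
def bricks(name=None):
    im=imaging.grab_frame("top"); hsv=cv2.cvtColor(im,cv2.COLOR_RGB2HSV)
    x0,x1,y0,y1=270,390,110,210
    m=((hsv[:,:,0]>18)&(hsv[:,:,0]<50)&(hsv[:,:,1]>20)).astype(np.uint8); z=np.zeros_like(m); z[y0:y1,274:385]=m[y0:y1,274:385]
    m=cv2.morphologyEx(z,cv2.MORPH_OPEN,np.ones((3,3)))
    k,l,st,ce=cv2.connectedComponentsWithStats(m); out=[]
    big=cv2.resize(im[y0:y1,x0:x1,::-1],None,fx=6,fy=6,interpolation=cv2.INTER_CUBIC)
    for i in range(1,k):
        if st[i,4]<150: continue
        c=cv2.findContours((l==i).astype(np.uint8),cv2.RETR_EXTERNAL,cv2.CHAIN_APPROX_NONE)[0][0]
        w=ray('top',c[:,0,:],.155)[:,:2]; r=cv2.minAreaRect((w*1000).astype(np.float32))
        print(st[i,:5],"c",np.round(r[0],1),"mean",(ray('top',[ce[i]],.155)[0,:2]*1000).round(1),"sz",np.round(r[1],1),"ang",round(r[2],1))
        b=np.c_[cv2.boxPoints(r)/1000,[.155]*4]; q=((proj('top',b)-[x0,y0]+.4)*6).astype(int); cv2.polylines(big,[q],True,(0,0,255),1)
    if name: cv2.imwrite(name,big)
E
python3 - <<'E'
from h import *
bricks("pics/b1.png"); o,th,A=cup(); goto((.40,-.02,.42),0)
im=imaging.grab_frame("scene")
cv2.imwrite("pics/s10.png",cv2.resize(im[100:260,100:320,::-1],None,fx=3.5,fy=3.5,interpolation=cv2.INTER_CUBIC)[:600])
E
```

```text
[274 110  18  16 245] c [681.1 -31.9] mean [682.9 -30.4] sz [45.7 51.2] ang 0.5
[369 110  16  14 172] c [ 686.6 -313.3] mean [ 689.5 -313.9] sz [39.5 45.1] ang 0.5
[302 112  61  12 519] c [ 681.  -180.1] mean [ 680.2 -185.3] sz [179.9  33.3] ang 89.5
[284 132  21  20 335] c [608.4 -68.3] mean [607.8 -70.1] sz [61.3 56. ] ang 82.3
[321 134  20  19 340] c [ 605.1 -176.1] mean [ 605.8 -175.9] sz [54.3 56.7] ang 0.6
[315 161  24  26 424] c [ 513.9 -164.2] mean [ 514.9 -166.4] sz [65.2 71.6] ang 18.4
[285 166  21  21 338] c [504.9 -72. ] mean [503.8 -72.8] sz [58.4 55.9] ang 76.4
[361 188  24  22 383] c [ 440.6 -300.6] mean [ 441.3 -304.1] sz [62.2 68.1] ang 0.7
[274 197  38  13 391] c [424.2 -64. ] mean [420.6 -66.8] sz [ 35.6 109.7] ang 0.8
from [0.3851 0.2112 0.4123] h -0.455 -> dx -0.79 dy 11.50 dz 20.11 twist -0.455 rows min 5.6 q [-0.16  0.08 -0.51  1.78  0.04  1.29 -1.14] F [ 0.5  0.6 -0.5] w 0.0857
```

View pics/b1.png

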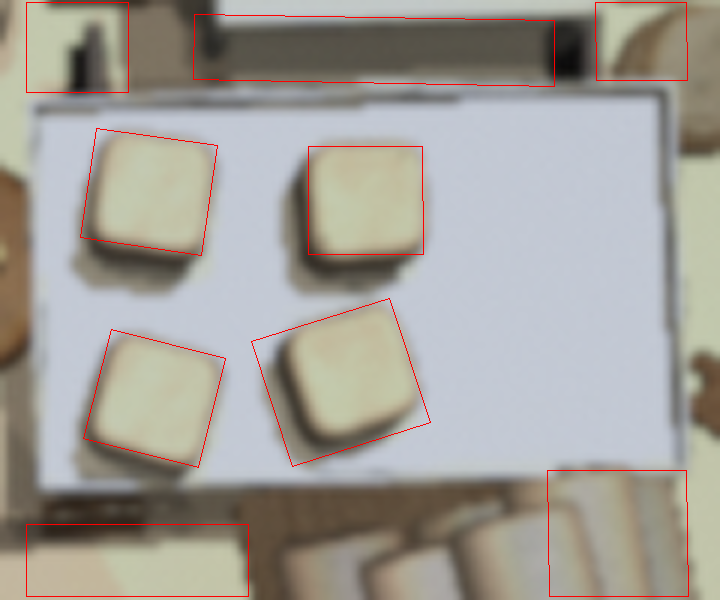

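View pics/s10.png

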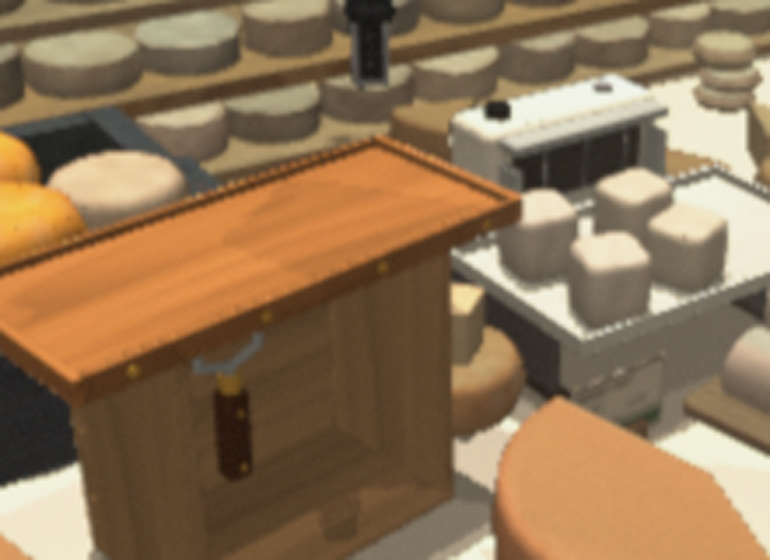

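```bash
python3 - <<'E'
from h import *
def w(uv,z=.158): return ray('top',np.array(uv,float)/6-.4+[270,110],z)[:,:2]
for n,c,e in [("B1",(154,190),((103,135),(213,147))),("B2",(364,198),((312,143),(418,143))),("B3",(352,367),((288,343),(385,310))),("B4",(158,397),((117,333),(222,358)))]:
    a=w([c],.160)[0]; d=w(e); d=d[1]-d[0]; print(n,a.round(4),"yaw of side deg",np.degrees(np.arctan2(d[1],d[0]))+90)
print("tray corners",w([(35,105),(662,92),(682,482),(42,488)],.112).round(3))
print("logs top edge",w([(340,540),(560,500)],.2))
goto((.5,-.073,.30),-.26)
E
```

```text
B1 [ 0.6084 -0.0705] yaw of side deg -5.752156868293966
B2 [ 0.6054 -0.1746] yaw of side deg 0.5508119981384141
B3 [ 0.521  -0.1689] yaw of side deg 19.53375283316778
B4 [ 0.505  -0.0733] yaw of side deg -12.846882530245793
tray corners [[ 0.661 -0.012]
 [ 0.671 -0.335]
 [ 0.469 -0.344]
 [ 0.462 -0.018]]
logs top edge [[ 0.43390931 -0.15759809]
 [ 0.45429908 -0.2619158 ]]
from [0.3851 0.2112 0.4122] h -0.466 -> dx 11.22 dy 23.01 dz 20.25 twist -0.206 rows min 7.8 q [-0.16  0.08 -0.51  1.78  0.04  1.29 -1.15] F [-0.3  0.4 -0.1] w 0.0856
```

```bash
python3 - <<'E'
from h import *
goto((.505,-.0733,.30),-.224)
E
```

```text
from [0.3851 0.2112 0.4122] h -0.466 -> dx 11.23 dy 23.47 dz 20.06 twist -0.242 rows min 7.9 q [-0.16  0.08 -0.51  1.78  0.04  1.29 -1.15] F [-0.3  0.4 -0.1] w 0.0856
```

Request:
{"method": "arm_command", "body": {
  "commands": [
    {"dx": 0,"dy": 2.5,"dz": 2.2,"twist": -0.02},
    {"dx": 0,"dy": 5,"dz": 4.3,"twist": -0.05},
    {"dx": 0,"dy": 7.6,"dz": 6.5,"twist": -0.08},
    {"dx": 0,"dy": 10.2,"dz": 8.7,"twist": -0.1},
    {"dx": 0,"dy": 12.8,"dz": 10.9,"twist": -0.13},
    {"dx": 1.5,"dy": 15.4,"dz": 13.1,"twist": -0.16},
    {"dx": 4,"dy": 18,"dz": 15.4,"twist": -0.18},
    {"dx": 6.5,"dy": 20.5,"dz": 17.5,"twist": -0.21},
    {"dx": 9,"dy": 22.5,"dz": 19.2,"twist": -0.23},
    {"dx": 11.2,"dy": 23.5,"dz": 20.1,"twist": -0.24},
    {"dx": 11.2,"dy": 23.5,"dz": 20.1,"twist": -0.24},
    {"dx": 11.2,"dy": 23.5,"dz": 20.1,"twist": -0.24}
  ]
}}

```text
clock: 12.57
position: [0.5046, -0.074, 0.2995]
tool_rot: [-2.934, 1.57, 1.548]
force: [0.7, 0.5, 0.6]
grip_width: 0.0856
```

```bash
python3 - <<'E'
from h import *
goto((.505,-.0733,.13),-.224)
im=imaging.grab_frame("scene")
cv2.imwrite("pics/s11.png",cv2.resize(im[80:240,180:340,::-1],None,fx=3.7,fy=3.7,interpolation=cv2.INTER_CUBIC)[:600])
E
```

```text
from [ 0.5046 -0.074   0.2995] h -0.23 -> dx 16.95 dy 0.02 dz -0.06 twist -0.006 rows min 4.1 q [ 0.24  0.28 -0.26  1.81  0.08  1.06 -0.28] F [0.7 0.5 0.6] w 0.0856
```

View pics/s11.png

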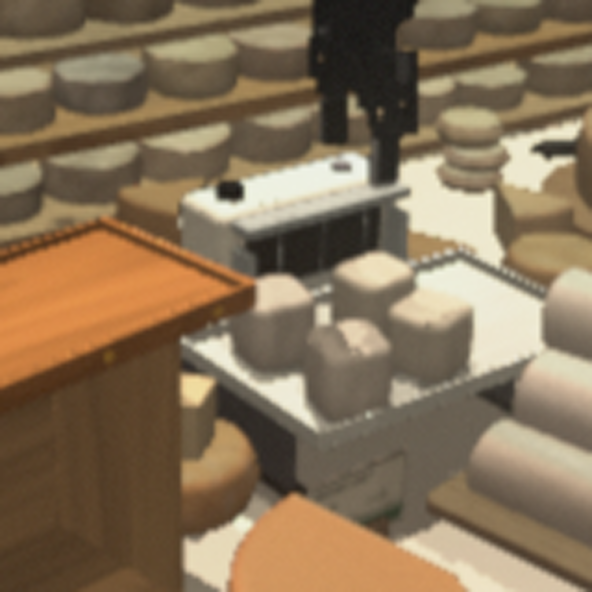

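Request:
{"method": "arm_command", "body": {
  "commands": [
    {"dx": 4,"dy": 0,"dz": -0.1,"twist": 0},
    {"dx": 8,"dy": 0,"dz": -0.1,"twist": 0},
    {"dx": 11,"dy": 0,"dz": -0.1,"twist": 0},
    {"dx": 13.5,"dy": 0,"dz": -0.1,"twist": 0},
    {"dx": 15.5,"dy": 0,"dz": -0.1,"twist": 0},
    {"dx": 16.7,"dy": 0,"dz": -0.1,"twist": 0},
    {"dx": 17,"dy": 0,"dz": -0.1,"twist": 0},
    {"dx": 17,"dy": 0,"dz": -0.1,"twist": 0}
  ]
}}

```text
clock: 13.28
position: [0.506, -0.0712, 0.1312]
tool_rot: [2.289, 1.568, 0.49]
force: [0.8, 0.0, 0.5]
grip_width: 0.0854
```

Request:
{"method": "arm_command", "body": {
  "commands": [
    {"dx": 0,"dy": 0,"dz": 0,"twist": 0},
    {"dx": 0,"dy": 0,"dz": 0,"twist": 0},
    {"dx": 0,"dy": 0,"dz": 0,"twist": 0},
    {"dx": 0,"dy": 0,"dz": 0,"twist": 0},
    {"dx": 0,"dy": 0,"dz": 0,"twist": 0},
    {"dx": 0,"dy": 0,"dz": 0,"twist": 0}
  ],
  "grip": 1,
  "squeeze": 25
}}

```text
clock: 13.78
position: [0.5067, -0.0709, 0.1328]
tool_rot: [2.088, 1.566, 0.289]
force: [-4.5, 2.9, 14.7]
grip_width: 0.0598
```

Request:
{"method": "arm_command", "body": {
  "commands": [
    {"dx": -1,"dy": 0,"dz": 0,"twist": 0},
    {"dx": -3,"dy": 0,"dz": 0,"twist": 0},
    {"dx": -6,"dy": 0,"dz": 0,"twist": 0},
    {"dx": -10,"dy": 0,"dz": 0,"twist": 0},
    {"dx": -14,"dy": 0,"dz": 0,"twist": 0},
    {"dx": -18,"dy": 0,"dz": 0,"twist": 0},
    {"dx": -22,"dy": 0,"dz": 0,"twist": 0},
    {"dx": -24,"dy": 0,"dz": 0,"twist": 0}
  ]
}}

```text
clock: 14.45
position: [0.506, -0.071, 0.379]
tool_rot: [1.876, 1.56, 0.077]
force: [0.1, 0.2, -0.9]
grip_width: 0.0592
```

```bash
cat >> h.py <<'E'
def P(x,y,z):
    o,th,A=cup(); return np.r_[o+A@[x,y],z]
def snap(name,x0,x1,y0,y1,k,cam_='scene'):
    im=imaging.grab_frame(cam_); cv2.imwrite(name,cv2.resize(im[y0:y1,x0:x1,::-1],None,fx=k,fy=k,interpolation=cv2.INTER_CUBIC)[:600,:800])
E
python3 - <<'E'
from h import *
goto(P(.005,.102,.40),cup()[1])
snap("pics/s12.png",180,360,40,200,3.7)
E
```

```text
from [ 0.506 -0.071  0.379] h -0.228 -> dx -2.08 dy -9.87 dz -39.75 twist -0.424 rows min 9.8 q [ 0.24  0.21 -0.26  1.7   0.06  1.23 -0.26] F [ 0.1  0.2 -0.9] w 0.0592
```

View pics/s12.png

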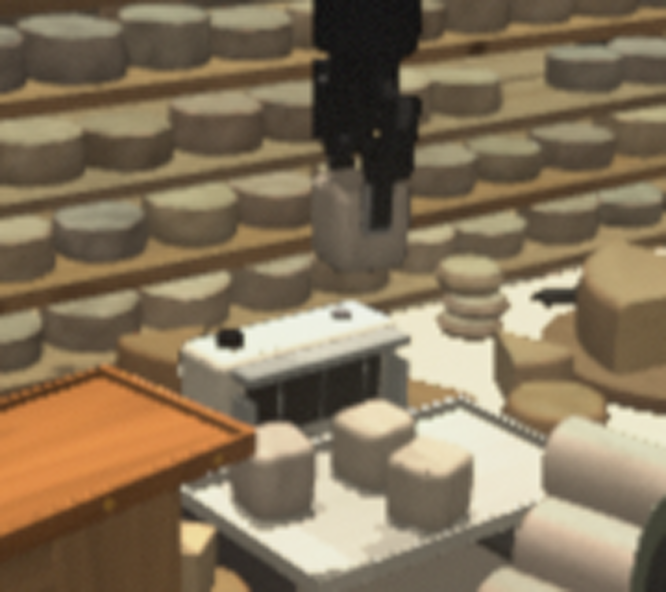

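Request:
{"method": "arm_command", "body": {
  "commands": [
    {"dx": -0.5,"dy": -0.8,"dz": -3,"twist": -0.03},
    {"dx": -1,"dy": -1.8,"dz": -7,"twist": -0.07},
    {"dx": -1.5,"dy": -2.7,"dz": -11,"twist": -0.11},
    {"dx": -2,"dy": -3.7,"dz": -15,"twist": -0.16},
    {"dx": -2,"dy": -4.7,"dz": -19,"twist": -0.2},
    {"dx": -2,"dy": -5.7,"dz": -23,"twist": -0.24},
    {"dx": -2,"dy": -6.7,"dz": -27,"twist": -0.28},
    {"dx": -2,"dy": -7.7,"dz": -31,"twist": -0.33},
    {"dx": -2,"dy": -8.7,"dz": -35,"twist": -0.37},
    {"dx": -2,"dy": -9.5,"dz": -38.2,"twist": -0.41},
    {"dx": -2,"dy": -9.9,"dz": -39.7,"twist": -0.424},
    {"dx": -2,"dy": -9.9,"dz": -39.7,"twist": -0.424}
  ]
}}

```text
clock: 15.5
position: [0.4982, 0.3417, 0.401]
tool_rot: [1.521, 1.558, 0.151]
force: [-0.2, -0.2, -0.9]
grip_width: 0.0596
```

```bash
python3 - <<'E'
from h import *
goto(P(.005,.102,.276),cup()[1])
E
```

```text
from [0.4982 0.3417 0.401 ] h 0.201 -> dx 12.50 dy -0.10 dz 0.33 twist 0.005 rows min 3.0 q [-0.34  0.4  -0.53  1.42  0.21  1.37 -0.67] F [-0.2 -0.2 -0.9] w 0.0596
```

Request:
{"method": "arm_command", "body": {
  "commands": [
    {"dx": 3,"dy": -0.1,"dz": 0.3,"twist": 0},
    {"dx": 6,"dy": -0.1,"dz": 0.3,"twist": 0},
    {"dx": 9,"dy": -0.1,"dz": 0.3,"twist": 0},
    {"dx": 10.5,"dy": -0.1,"dz": 0.3,"twist": 0},
    {"dx": 11.5,"dy": -0.1,"dz": 0.3,"twist": 0},
    {"dx": 12.2,"dy": -0.1,"dz": 0.3,"twist": 0},
    {"dx": 12.5,"dy": -0.1,"dz": 0.3,"twist": 0},
    {"dx": 12.6,"dy": -0.1,"dz": 0.3,"twist": 0},
    {"dx": 12.6,"dy": -0.1,"dz": 0.3,"twist": 0}
  ]
}}

```text
clock: 16.25
position: [0.4997, 0.3389, 0.2759]
tool_rot: [1.556, 1.557, 0.187]
force: [0.2, 0.1, -0.6]
grip_width: 0.0596
```

```bash
python3 - <<'E'
from h import *
goto(P(.005,.102,.272),cup()[1])
snap("pics/s13.png",80,280,80,240,3.7)
E
```

```text
from [0.4997 0.3389 0.2759] h 0.201 -> dx 0.39 dy -0.03 dz 0.04 twist 0.005 rows min 0.1 q [-0.34  0.48 -0.51  1.61  0.27  1.11 -0.72] F [ 0.2  0.1 -0.6] w 0.0596
```

View pics/s13.png

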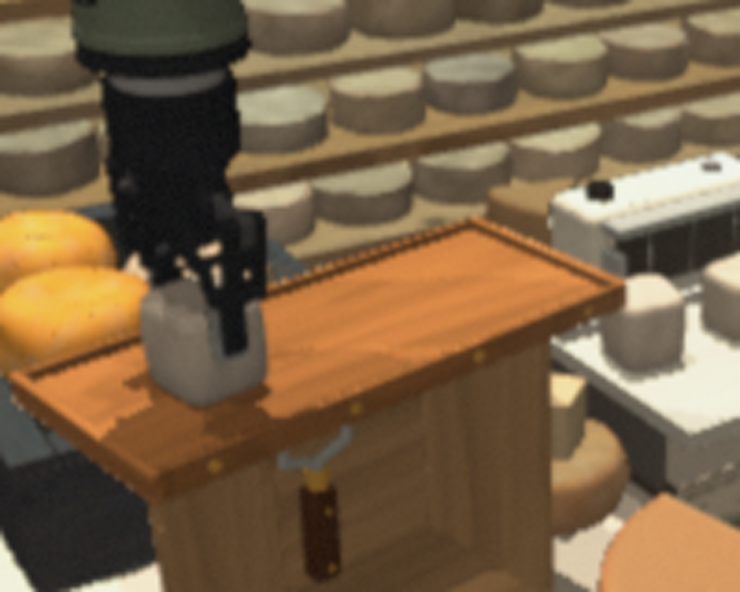

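Brick sits just over the shelf near the left end (crop (205,350)), and the scraper is still hanging. I lower 2–3 mm, then open and go up.

Request:
{"method": "arm_command", "body": {
  "commands": [
    {"dx": 0.1,"dy": 0,"dz": 0,"twist": 0},
    {"dx": 0.2,"dy": 0,"dz": 0,"twist": 0},
    {"dx": 0.3,"dy": 0,"dz": 0,"twist": 0},
    {"dx": 0.3,"dy": 0,"dz": 0,"twist": 0}
  ]
}}

```text
clock: 16.63
position: [0.5, 0.3391, 0.274]
tool_rot: [1.575, 1.556, 0.206]
force: [-2.0, -3.0, 10.4]
grip_width: 0.0593
```

Request:
{"method": "arm_command", "body": {
  "commands": [
    {"dx": 0,"dy": 0,"dz": 0,"twist": 0},
    {"dx": 0,"dy": 0,"dz": 0,"twist": 0},
    {"dx": 0,"dy": 0,"dz": 0,"twist": 0},
    {"dx": 0,"dy": 0,"dz": 0,"twist": 0},
    {"dx": 0,"dy": 0,"dz": 0,"twist": 0},
    {"dx": -1.5,"dy": 0,"dz": 0,"twist": 0},
    {"dx": -4,"dy": 0,"dz": 0,"twist": 0},
    {"dx": -8,"dy": 0,"dz": 0,"twist": 0},
    {"dx": -12,"dy": 0,"dz": 0,"twist": 0},
    {"dx": -13,"dy": 0,"dz": 0,"twist": 0}
  ],
  "grip": -1
}}

```text
clock: 17.47
position: [0.4986, 0.3397, 0.41]
tool_rot: [1.718, 1.55, 0.348]
force: [0.4, 0.8, 0.5]
grip_width: 0.0855
```

```bash
python3 - <<'E'
from h import *
snap("pics/t14.png",270,390,110,210,6,'top')
snap("pics/s14.png",80,320,80,240,3.3)
goto((.6084,-.0705,.40),-.10)
E
```

```text
from [0.4984 0.3393 0.4067] h 0.201 -> dx 0.64 dy 2.59 dz 42.36 twist 0.301 rows min 10.2 q [-0.34  0.39 -0.53  1.41  0.21  1.37 -0.67] F [ 0.   0.6 -1. ] w 0.0857
```

View pics/t14.png

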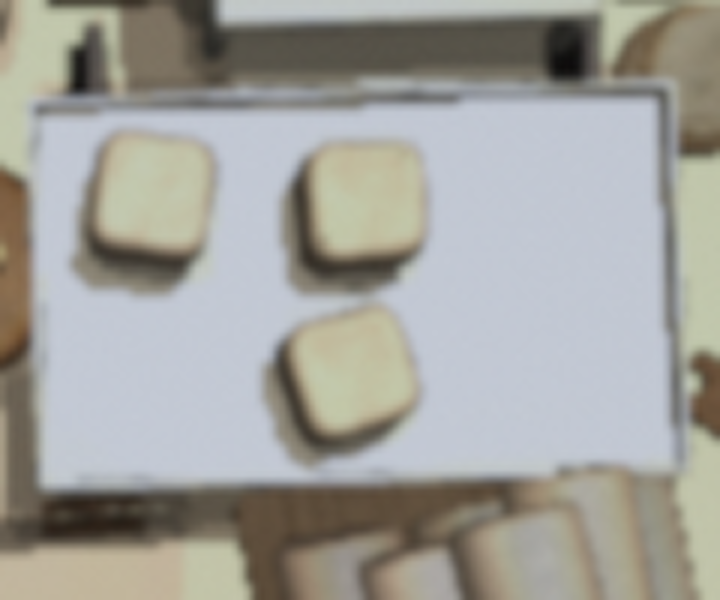

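View pics/s14.png

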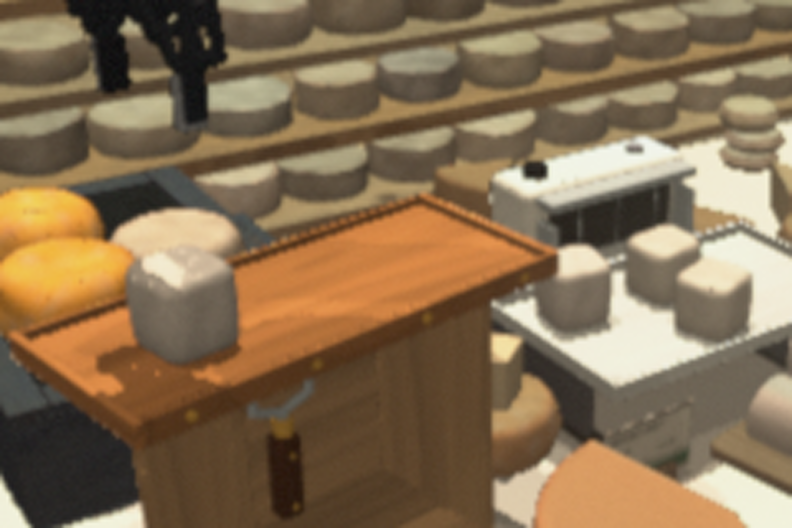

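Request:
{"method": "arm_command", "body": {
  "commands": [
    {"dx": 0,"dy": 0.2,"dz": 3.5,"twist": 0.02},
    {"dx": 0,"dy": 0.5,"dz": 7.5,"twist": 0.05},
    {"dx": 0,"dy": 0.7,"dz": 11.5,"twist": 0.08},
    {"dx": 0,"dy": 1,"dz": 15.5,"twist": 0.11},
    {"dx": 0,"dy": 1.2,"dz": 19.5,"twist": 0.14},
    {"dx": 0,"dy": 1.4,"dz": 23.5,"twist": 0.17},
    {"dx": 0,"dy": 1.7,"dz": 27.5,"twist": 0.2},
    {"dx": 0,"dy": 1.9,"dz": 31.5,"twist": 0.23},
    {"dx": 0,"dy": 2.2,"dz": 35.5,"twist": 0.26},
    {"dx": 0.5,"dy": 2.4,"dz": 39.5,"twist": 0.28},
    {"dx": 0.6,"dy": 2.6,"dz": 42.3,"twist": 0.3},
    {"dx": 0.6,"dy": 2.6,"dz": 42.3,"twist": 0.3}
  ]
}}

```text
clock: 18.57
position: [0.6087, -0.0769, 0.3982]
tool_rot: [1.878, 1.555, 0.199]
force: [-0.2, -0.5, 0.2]
grip_width: 0.0855
```

```bash
python3 - <<'E'
from h import *
goto((.6084,-.0705,.131),-.10)
snap("pics/s15.png",180,340,80,240,3.7)
E
```

```text
from [ 0.6087 -0.0769  0.3982] h -0.108 -> dx 26.72 dy -0.50 dz -0.50 twist -0.008 rows min 6.4 q [ 0.24  0.39 -0.31  1.41  0.12  1.35 -0.18] F [-0.2 -0.5  0.2] w 0.0855
```

View pics/s15.png

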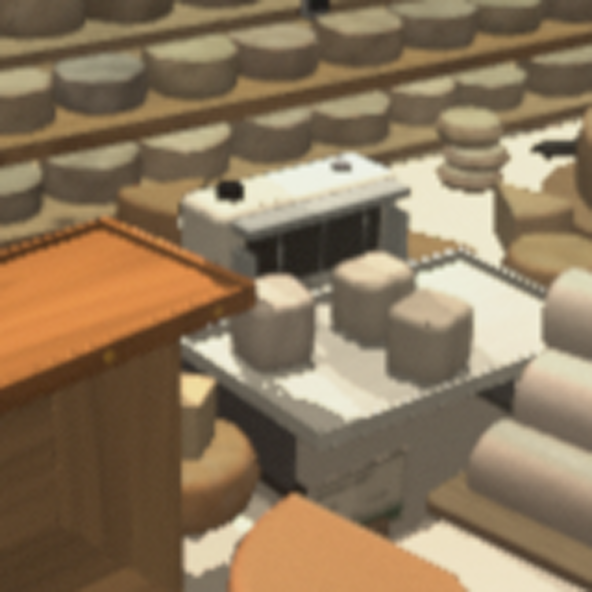

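Request:
{"method": "arm_command", "body": {
  "commands": [
    {"dx": 4,"dy": -0.5,"dz": -0.5,"twist": 0},
    {"dx": 8,"dy": -0.5,"dz": -0.5,"twist": 0},
    {"dx": 12,"dy": -0.5,"dz": -0.5,"twist": 0},
    {"dx": 16,"dy": -0.5,"dz": -0.5,"twist": 0},
    {"dx": 20,"dy": -0.5,"dz": -0.5,"twist": 0},
    {"dx": 23,"dy": -0.5,"dz": -0.5,"twist": 0},
    {"dx": 25.3,"dy": -0.5,"dz": -0.5,"twist": 0},
    {"dx": 26.5,"dy": -0.5,"dz": -0.5,"twist": 0},
    {"dx": 26.7,"dy": -0.5,"dz": -0.5,"twist": 0},
    {"dx": 26.7,"dy": -0.5,"dz": -0.5,"twist": 0}
  ]
}}

```text
clock: 19.45
position: [0.6081, -0.066, 0.1316]
tool_rot: [1.998, 1.555, 0.324]
force: [0.3, 0.4, -0.2]
grip_width: 0.0854
```

Request:
{"method": "arm_command", "body": {
  "commands": [
    {"dx": 0,"dy": 0,"dz": 0,"twist": 0},
    {"dx": 0,"dy": 0,"dz": 0,"twist": 0},
    {"dx": 0,"dy": 0,"dz": 0,"twist": 0},
    {"dx": 0,"dy": 0,"dz": 0,"twist": 0},
    {"dx": 0,"dy": 0,"dz": 0,"twist": 0},
    {"dx": 0,"dy": 0,"dz": 0,"twist": 0}
  ],
  "grip": 1,
  "squeeze": 25
}}

```text
clock: 19.95
position: [0.6089, -0.0657, 0.1334]
tool_rot: [1.957, 1.552, 0.283]
force: [-1.9, 2.0, 8.0]
grip_width: 0.0595
```

Request:
{"method": "arm_command", "body": {
  "commands": [
    {"dx": -1,"dy": 0,"dz": 0,"twist": 0},
    {"dx": -3,"dy": 0,"dz": 0,"twist": 0},
    {"dx": -6,"dy": 0,"dz": 0,"twist": 0},
    {"dx": -10,"dy": 0,"dz": 0,"twist": 0},
    {"dx": -14,"dy": 0,"dz": 0,"twist": 0},
    {"dx": -18,"dy": 0,"dz": 0,"twist": 0},
    {"dx": -22,"dy": 0,"dz": 0,"twist": 0},
    {"dx": -26,"dy": 0,"dz": 0,"twist": 0},
    {"dx": -26,"dy": 0,"dz": 0,"twist": 0}
  ]
}}

```text
clock: 20.7
position: [0.6056, -0.0669, 0.4029]
tool_rot: [1.827, 1.541, 0.152]
force: [1.2, 0.2, -0.5]
grip_width: 0.0596
```

```bash
python3 - <<'E'
from h import *
goto(P(.005,.034,.40),cup()[1])
snap("pics/s16.png",80,360,20,240,2.7)
E
```

```text
from [ 0.6056 -0.0669  0.4029] h -0.104 -> dx 0.17 dy -12.75 dz -32.72 twist -0.300 rows min 8.4 q [ 0.24  0.38 -0.32  1.42  0.12  1.33 -0.19] F [ 1.2  0.2 -0.5] w 0.0596
```

View pics/s16.png

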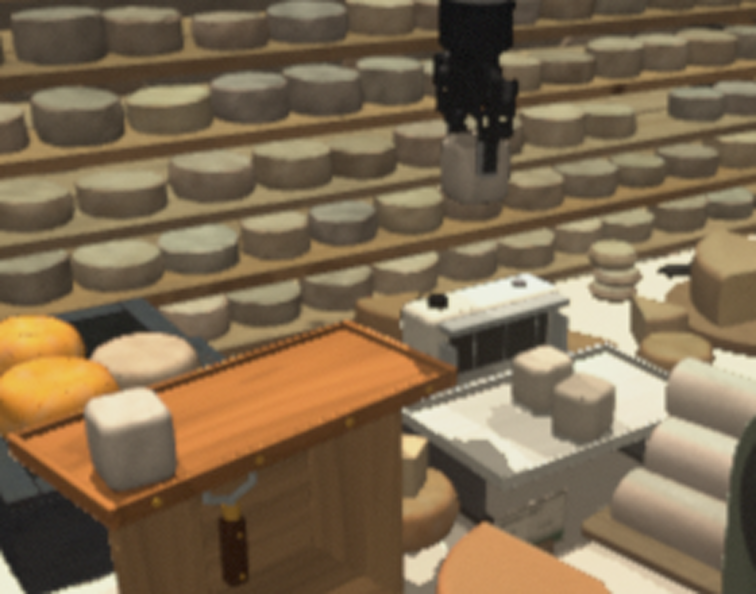

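```bash
python3 - <<'E'
from h import *
snap("pics/t16.png",105,265,105,225,5,'top')
E
```

```text
(no output)
```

View pics/t16.png

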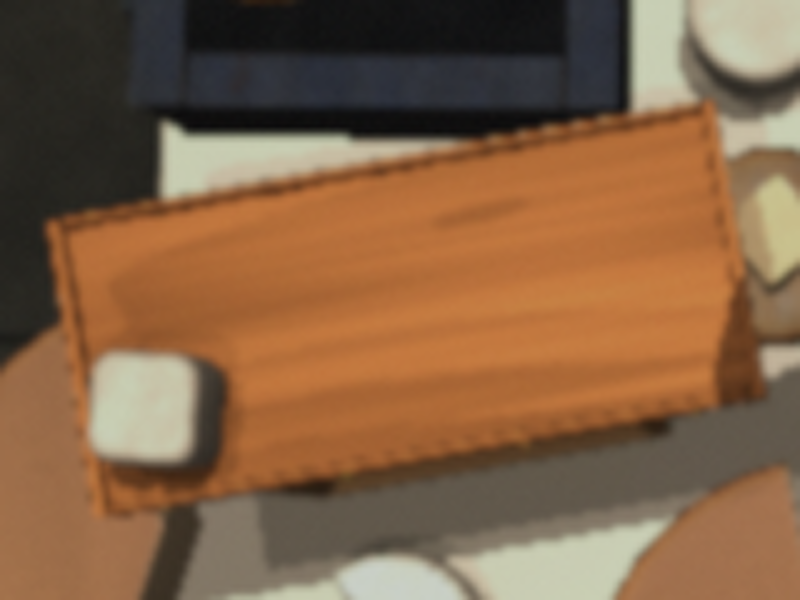

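```bash
python3 - <<'E'
from h import *
o,th,A=cup()
uv=np.array([(145,407),(100,352),(195,355),(190,465),(95,460)],float)/5-.4+[105,105]
w=ray('top',uv,.299)[:,:2]; print(w.round(4),((w-o)@A).round(4))
for i,j in((1,2),(4,3)): d=w[j]-w[i]; print(np.degrees(np.arctan2(d[1],d[0]))+90, np.degrees(th))
goto(P(.005,.0385,.40),th)
E
```

```text
[[0.4597 0.3659]
 [0.4887 0.3909]
 [0.4877 0.3401]
 [0.4293 0.3409]
 [0.4313 0.3916]] [[-0.0287  0.1367]
 [ 0.0046  0.1556]
 [-0.0063  0.1059]
 [-0.0634  0.1181]
 [-0.0516  0.1674]]
-1.1333042552769967 11.233740288732463
-2.2610816554842756 11.233740288732463
from [ 0.6044 -0.067   0.396 ] h -0.104 -> dx -0.43 dy -12.73 dz -33.18 twist -0.300 rows min 8.5 q [ 0.24  0.38 -0.32  1.43  0.12  1.33 -0.19] F [-0.1 -0.2 -2.7] w 0.0593
```

Request:
{"method": "arm_command", "body": {
  "commands": [
    {"dx": -0.4,"dy": -1.2,"dz": -3,"twist": -0.03},
    {"dx": -0.4,"dy": -2.5,"dz": -6.5,"twist": -0.06},
    {"dx": -0.4,"dy": -3.9,"dz": -10.2,"twist": -0.09},
    {"dx": -0.4,"dy": -5.3,"dz": -13.8,"twist": -0.12},
    {"dx": -0.4,"dy": -6.7,"dz": -17.4,"twist": -0.15},
    {"dx": -0.4,"dy": -8.1,"dz": -21,"twist": -0.19},
    {"dx": -0.4,"dy": -9.5,"dz": -24.7,"twist": -0.22},
    {"dx": -0.4,"dy": -10.9,"dz": -28.4,"twist": -0.26},
    {"dx": -0.4,"dy": -12.2,"dz": -31.7,"twist": -0.29},
    {"dx": -0.4,"dy": -12.7,"dz": -33.2,"twist": -0.3},
    {"dx": -0.4,"dy": -12.7,"dz": -33.2,"twist": -0.3},
    {"dx": -0.4,"dy": -12.7,"dz": -33.2,"twist": -0.3}
  ]
}}

```text
clock: 21.8
position: [0.5116, 0.2767, 0.399]
tool_rot: [1.57, 1.55, 0.198]
force: [-0.0, -0.9, -1.3]
grip_width: 0.0596
```

```bash
python3 - <<'E'
from h import *
goto(P(.005,.0385,.275),cup()[1])
E
```

```text
from [0.5116 0.2767 0.399 ] h 0.198 -> dx 12.40 dy -0.24 dz 0.06 twist 0.002 rows min 3.0 q [-0.23  0.35 -0.52  1.49  0.19  1.33 -0.56] F [-0.  -0.9 -1.3] w 0.0596
```

Request:
{"method": "arm_command", "body": {
  "commands": [
    {"dx": 3,"dy": -0.2,"dz": 0.1,"twist": 0},
    {"dx": 6,"dy": -0.2,"dz": 0.1,"twist": 0},
    {"dx": 9,"dy": -0.2,"dz": 0.1,"twist": 0},
    {"dx": 10.5,"dy": -0.2,"dz": 0.1,"twist": 0},
    {"dx": 11.5,"dy": -0.2,"dz": 0.1,"twist": 0},
    {"dx": 12.2,"dy": -0.2,"dz": 0.1,"twist": 0},
    {"dx": 12.4,"dy": -0.2,"dz": 0.1,"twist": 0},
    {"dx": 12.6,"dy": -0.2,"dz": 0.1,"twist": 0},
    {"dx": 12.6,"dy": -0.2,"dz": 0.1,"twist": 0}
  ]
}}

```text
clock: 22.55
position: [0.5129, 0.2756, 0.2744]
tool_rot: [1.566, 1.548, 0.192]
force: [-0.6, -0.5, 0.5]
grip_width: 0.0594
```

```bash
python3 - <<'E'
from h import *
goto(P(.005,.0385,.274),cup()[1])
E
```

```text
from [0.5129 0.2756 0.2744] h 0.197 -> dx 0.04 dy -0.08 dz -0.07 twist 0.001 rows min 0.0 q [-0.24  0.44 -0.5   1.67  0.25  1.07 -0.62] F [-0.6 -0.5  0.5] w 0.0594
```

Request:
{"method": "arm_command", "body": {
  "commands": [
    {"dx": 0.1,"dy": 0,"dz": 0,"twist": 0},
    {"dx": 0.1,"dy": 0,"dz": 0,"twist": 0}
  ]
}}

```text
clock: 22.72
position: [0.5134, 0.2756, 0.2744]
tool_rot: [1.579, 1.547, 0.205]
force: [1.1, -2.5, 4.1]
grip_width: 0.0596
```

Request:
{"method": "arm_command", "body": {
  "commands": [
    {"dx": 0,"dy": 0,"dz": 0,"twist": 0},
    {"dx": 0,"dy": 0,"dz": 0,"twist": 0},
    {"dx": 0,"dy": 0,"dz": 0,"twist": 0},
    {"dx": 0,"dy": 0,"dz": 0,"twist": 0},
    {"dx": 0,"dy": 0,"dz": 0,"twist": 0},
    {"dx": -1.5,"dy": 0,"dz": 0,"twist": 0},
    {"dx": -4,"dy": 0,"dz": 0,"twist": 0},
    {"dx": -8,"dy": 0,"dz": 0,"twist": 0},
    {"dx": -12,"dy": 0,"dz": 0,"twist": 0},
    {"dx": -13,"dy": 0,"dz": 0,"twist": 0}
  ],
  "grip": -1
}}

```text
clock: 23.55
position: [0.511, 0.276, 0.4103]
tool_rot: [1.656, 1.54, 0.282]
force: [0.1, 1.3, 0.5]
grip_width: 0.0851
```

```bash
python3 - <<'E'
from h import *
snap("pics/t17.png",270,390,110,210,6,'top')
snap("pics/s17.png",80,320,80,240,3.3)
goto((.6054,-.1746,.40),0.01+np.pi/2); goto((.6054,-.1746,.40),0.01-np.pi/2)
E
```

```text
from [0.5108 0.2756 0.407 ] h 0.197 -> dx 0.64 dy 0.45 dz 46.00 twist -1.384 rows min 11.1 q [-0.23  0.34 -0.52  1.48  0.18  1.34 -0.56] F [ 0.5  1.  -0.7] w 0.0855
from [0.5108 0.2756 0.407 ] h 0.197 -> dx 0.64 dy 0.45 dz 46.00 twist 1.758 rows min 14.1 q [-0.23  0.34 -0.52  1.48  0.18  1.34 -0.56] F [ 0.5  1.  -0.7] w 0.0855
```

View pics/t17.png

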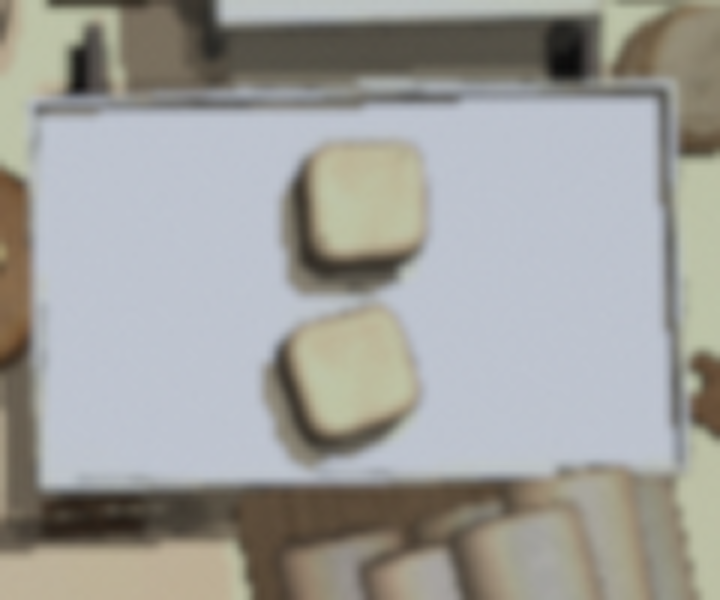

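View pics/s17.png

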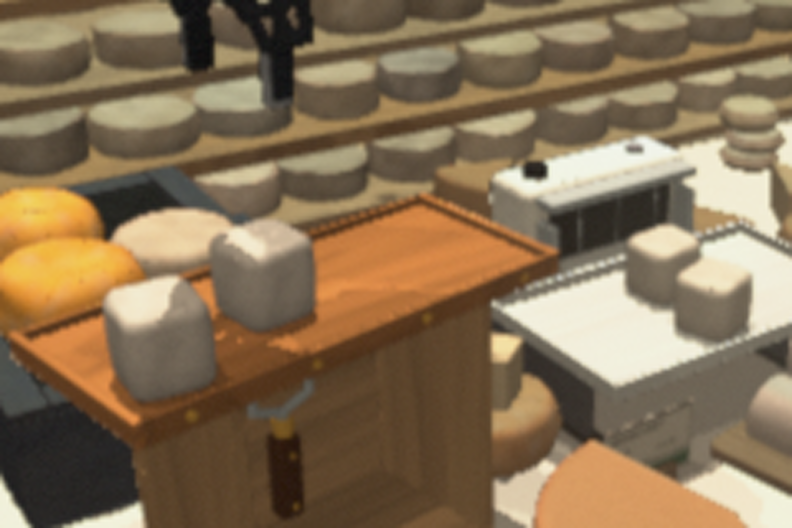

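```bash
python3 - <<'E'
from h import *
goto((.4597,.3659,.34),-.03);goto((.4597,.3659,.276),-.03)
E
```

```text
from [0.5108 0.2756 0.407 ] h 0.197 -> dx 6.62 dy -3.43 dz -9.85 twist 0.227 rows min 3.0 q [-0.23  0.34 -0.52  1.48  0.18  1.34 -0.56] F [ 0.5  1.  -0.7] w 0.0855
from [0.5108 0.2756 0.407 ] h 0.197 -> dx 13.02 dy -3.61 dz -9.84 twist 0.227 rows min 4.0 q [-0.23  0.34 -0.52  1.48  0.18  1.34 -0.56] F [ 0.5  1.  -0.7] w 0.0855
```

Request:
{"method": "arm_command", "body": {
  "commands": [
    {"dx": 0,"dy": -1.2,"dz": -3,"twist": 0.08},
    {"dx": 0,"dy": -2.4,"dz": -6.5,"twist": 0.16},
    {"dx": 0,"dy": -3.4,"dz": -9.5,"twist": 0.227},
    {"dx": 0,"dy": -3.4,"dz": -9.8,"twist": 0.227},
    {"dx": 3,"dy": -3.4,"dz": -9.8,"twist": 0.227},
    {"dx": 6.5,"dy": -3.4,"dz": -9.8,"twist": 0.227},
    {"dx": 6.5,"dy": -3.4,"dz": -9.8,"twist": 0.227},
    {"dx": 6.5,"dy": -3.4,"dz": -9.8,"twist": 0.227}
  ]
}}

```text
clock: 24.32
position: [0.4597, 0.3649, 0.3402]
tool_rot: [1.796, 1.546, 0.195]
force: [-0.7, 0.2, 1.2]
grip_width: 0.0853
```

```bash
python3 - <<'E'
from h import *
goto((.4597,.3659,.276),-.03)
snap("pics/s18.png",80,240,80,240,3.7)
E
```

```text
from [0.4597 0.3649 0.3402] h -0.03 -> dx 6.42 dy -0.16 dz -0.06 twist 0.000 rows min 1.5 q [-0.41  0.4  -0.51  1.57  0.22  1.21 -0.99] F [-0.7  0.2  1.2] w 0.0853
```

View pics/s18.png

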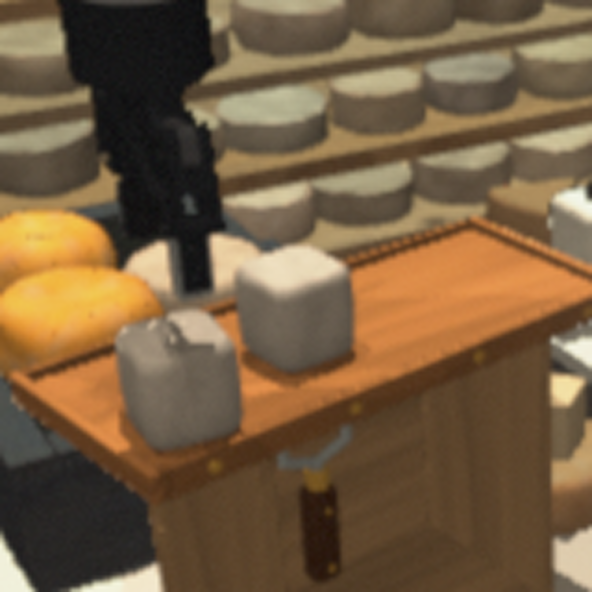

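```bash
python3 - <<'E'
from h import *
p,M,s=pose()
print((proj('scene',[p,p+M[:,1]*.043-M[:,0]*.005,p-M[:,1]*.043-M[:,0]*.005,[.4597,.3659,.301]])-[80,80]+.4)*3.7)
E
```

```text
[[167.47187229 271.49077716]
 [142.86161432 236.16851303]
 [191.74487414 292.95034916]
 [176.2011658  335.49433528]]
```

Consistent: near fingertip at (192,293), brick top at (176,335) directly beneath. Next I descend, close and lift slightly.

Request:
{"method": "arm_command", "body": {
  "commands": [
    {"dx": 2,"dy": -0.1,"dz": -0.1,"twist": 0},
    {"dx": 4,"dy": -0.1,"dz": -0.1,"twist": 0},
    {"dx": 5.5,"dy": -0.2,"dz": -0.1,"twist": 0},
    {"dx": 6.2,"dy": -0.2,"dz": -0.1,"twist": 0},
    {"dx": 6.4,"dy": -0.2,"dz": -0.1,"twist": 0},
    {"dx": 6.4,"dy": -0.2,"dz": -0.1,"twist": 0}
  ]
}}

```text
clock: 24.87
position: [0.4604, 0.3673, 0.279]
tool_rot: [1.869, 1.542, 0.268]
force: [0.3, 0.1, 0.6]
grip_width: 0.0858
```

Request:
{"method": "arm_command", "body": {
  "commands": [
    {"dx": 0,"dy": 0,"dz": 0,"twist": 0},
    {"dx": 0,"dy": 0,"dz": 0,"twist": 0},
    {"dx": 0,"dy": 0,"dz": 0,"twist": 0},
    {"dx": 0,"dy": 0,"dz": 0,"twist": 0},
    {"dx": 0,"dy": 0,"dz": 0,"twist": 0},
    {"dx": 0,"dy": 0,"dz": 0,"twist": 0}
  ],
  "grip": 1,
  "squeeze": 25
}}

```text
clock: 25.37
position: [0.4607, 0.3679, 0.2805]
tool_rot: [1.899, 1.54, 0.298]
force: [-1.5, -0.3, 8.9]
grip_width: 0.0588
```

```bash
python3 - <<'E'
from h import *
p,M,s=pose(); goto(P(.005,.102,p[2]+.0),cup()[1])
E
```

```text
from [0.4607 0.3679 0.2805] h -0.031 -> dx 0.09 dy 3.96 dz 2.82 twist -0.227 rows min 1.8 q [-0.43  0.45 -0.5   1.65  0.26  1.08 -1.03] F [-1.5 -0.3  8.9] w 0.0588
```

Request:
{"method": "arm_command", "body": {
  "commands": [
    {"dx": -0.7,"dy": 0,"dz": 0,"twist": 0},
    {"dx": -1.2,"dy": 0,"dz": 0,"twist": 0},
    {"dx": -1.2,"dy": 1.3,"dz": 0.9,"twist": -0.08},
    {"dx": -1.2,"dy": 2.6,"dz": 1.8,"twist": -0.16},
    {"dx": -1.2,"dy": 4,"dz": 2.6,"twist": -0.227},
    {"dx": -1.2,"dy": 4,"dz": 2.6,"twist": -0.227},
    {"dx": -0.8,"dy": 4,"dz": 2.6,"twist": -0.227},
    {"dx": -0.4,"dy": 4,"dz": 2.6,"twist": -0.227},
    {"dx": -0.2,"dy": 4,"dz": 2.6,"twist": -0.227},
    {"dx": 0,"dy": 4,"dz": 2.6,"twist": -0.227},
    {"dx": 0.1,"dy": 4,"dz": 2.6,"twist": -0.227}
  ]
}}

```text
clock: 26.28
position: [0.4994, 0.3411, 0.2805]
tool_rot: [1.671, 1.54, 0.297]
force: [-7.2, -3.7, 15.8]
grip_width: 0.059
```

```bash
python3 - <<'E'
from h import *
goto(P(.005,.104,.2805),cup()[1])
E
```

```text
from [0.4994 0.3411 0.2805] h 0.197 -> dx 0.00 dy -0.04 dz 0.06 twist 0.001 rows min 0.0 q [-0.33  0.48 -0.53  1.61  0.28  1.1  -0.74] F [-7.2 -3.7 15.8] w 0.059
```

Request:
{"method": "arm_command", "body": {
  "commands": [
    {"dx": 0,"dy": 0,"dz": 0,"twist": 0},
    {"dx": 0,"dy": 0,"dz": 0,"twist": 0},
    {"dx": 0,"dy": 0,"dz": 0,"twist": 0},
    {"dx": 0,"dy": 0,"dz": 0,"twist": 0},
    {"dx": 0,"dy": 0,"dz": 0,"twist": 0},
    {"dx": -1.5,"dy": 0,"dz": 0,"twist": 0},
    {"dx": -4,"dy": 0,"dz": 0,"twist": 0},
    {"dx": -8,"dy": 0,"dz": 0,"twist": 0},
    {"dx": -11.5,"dy": 0,"dz": 0,"twist": 0},
    {"dx": -12.5,"dy": 0,"dz": 0,"twist": 0}
  ],
  "grip": -1
}}

```text
clock: 27.12
position: [0.4962, 0.3408, 0.4109]
tool_rot: [1.734, 1.535, 0.36]
force: [0.7, 0.6, 1.2]
grip_width: 0.0855
```

```bash
python3 - <<'E'
from h import *
goto((.6054,-.1746,.42),0.01+np.pi/2)
E
```

```text
from [0.4962 0.3408 0.4109] h 0.197 -> dx -1.20 dy 0.66 dz 52.68 twist -1.384 rows min 12.6 q [-0.32  0.38 -0.55  1.42  0.22  1.36 -0.69] F [0.7 0.6 1.2] w 0.0855
```

Request:
{"method": "arm_command", "body": {
  "commands": [
    {"dx": -0.5,"dy": 0,"dz": 3.5,"twist": -0.1},
    {"dx": -1,"dy": 0.1,"dz": 7.5,"twist": -0.22},
    {"dx": -1.2,"dy": 0.1,"dz": 11.6,"twist": -0.34},
    {"dx": -1.2,"dy": 0.2,"dz": 15.7,"twist": -0.46},
    {"dx": -1.2,"dy": 0.2,"dz": 19.8,"twist": -0.58},
    {"dx": -1.2,"dy": 0.3,"dz": 23.9,"twist": -0.7},
    {"dx": -1.2,"dy": 0.3,"dz": 28,"twist": -0.82},
    {"dx": -1.2,"dy": 0.4,"dz": 32.1,"twist": -0.94},
    {"dx": -1.2,"dy": 0.4,"dz": 36.2,"twist": -1.06},
    {"dx": -1.2,"dy": 0.5,"dz": 40.3,"twist": -1.18},
    {"dx": -1.2,"dy": 0.6,"dz": 44.4,"twist": -1.3},
    {"dx": -1.2,"dy": 0.6,"dz": 48,"twist": -1.38}
  ]
}}

```text
clock: 28.12
position: [0.5886, -0.096, 0.4207]
tool_rot: [0.388, 1.534, 0.349]
force: [0.6, 0.0, 0.4]
grip_width: 0.0853
```

```bash
python3 - <<'E'
from h import *
d,t=goto((.6054,-.1746,.26),0.01+np.pi/2)
p,M,s=pose(); print(M.round(3))
snap("pics/t19.png",105,265,105,225,5,'top')
snap("pics/s19.png",80,320,80,240,3.3)
E
```

```text
from [ 0.5886 -0.096   0.4207] h 1.532 -> dx 16.02 dy -8.01 dz 1.44 twist -0.049 rows min 4.3 q [ 0.51  0.38 -0.63  1.41  0.21  1.38  1.41] F [0.6 0.  0.4] w 0.0853
[[ 0.034  0.039  0.999]
 [ 0.012  0.999 -0.039]
 [-0.999  0.014  0.034]]
```

View pics/t19.png

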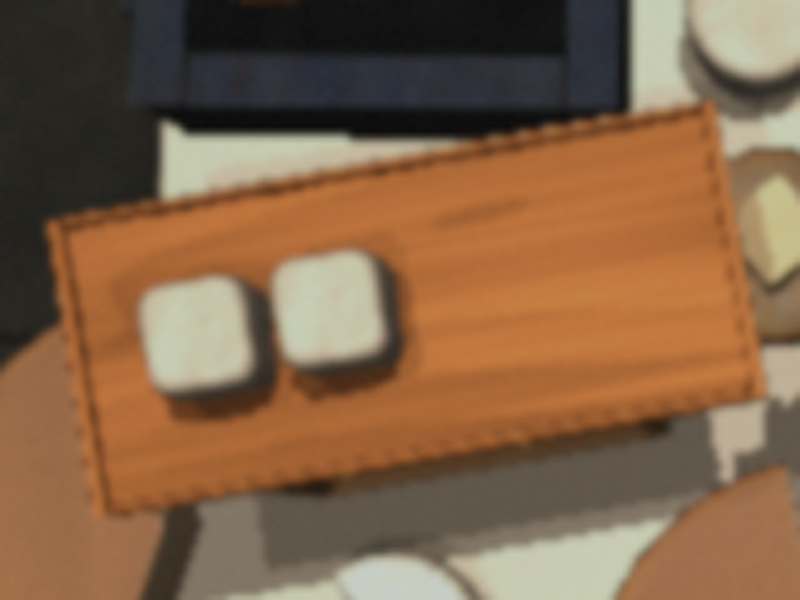

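View pics/s19.png

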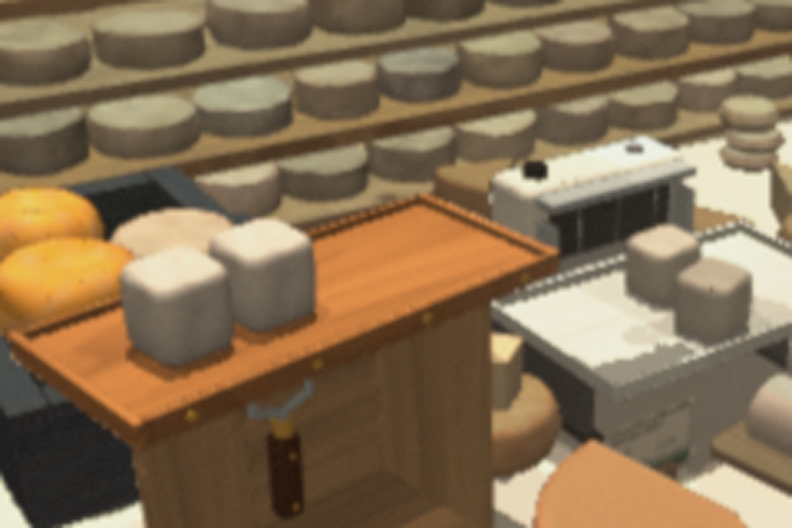

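Request:
{"method": "arm_command", "body": {
  "commands": [
    {"dx": 0,"dy": -3,"dz": 0.5,"twist": -0.02},
    {"dx": 0,"dy": -6.5,"dz": 1.2,"twist": -0.05},
    {"dx": 2,"dy": -8,"dz": 1.4,"twist": -0.05},
    {"dx": 5.5,"dy": -8,"dz": 1.4,"twist": -0.05},
    {"dx": 9.5,"dy": -8,"dz": 1.4,"twist": -0.05},
    {"dx": 13,"dy": -8,"dz": 1.4,"twist": -0.05},
    {"dx": 16,"dy": -8,"dz": 1.4,"twist": -0.05},
    {"dx": 16,"dy": -8,"dz": 1.4,"twist": -0.05},
    {"dx": 16,"dy": -8,"dz": 1.4,"twist": -0.05}
  ]
}}

```text
clock: 28.97
position: [0.6043, -0.18, 0.2588]
tool_rot: [0.355, 1.538, 0.36]
force: [-0.5, 0.9, 0.3]
grip_width: 0.0856
```

```bash
python3 - <<'E'
from h import *
goto((.6054,-.1746,.132),0.01+np.pi/2)
p,M,s=pose(); 
snap("pics/s20.png",200,360,100,240,4)
print((proj('scene',[p+M[:,1]*.043-M[:,0]*.005,p-M[:,1]*.043-M[:,0]*.005,[.6054,-.1746,.16]])-[200,100]+.4)*4)
E
```

```text
from [ 0.6043 -0.18    0.2588] h 1.576 -> dx 12.68 dy 0.40 dz -0.28 twist -0.005 rows min 3.0 q [ 0.59  0.55 -0.58  1.57  0.31  1.09  1.52] F [-0.5  0.9  0.3] w 0.0856
[[291.90212139  94.8937468 ]
 [378.5098001   75.80053234]
 [323.2273853  207.91867046]]
```

View pics/s20.png

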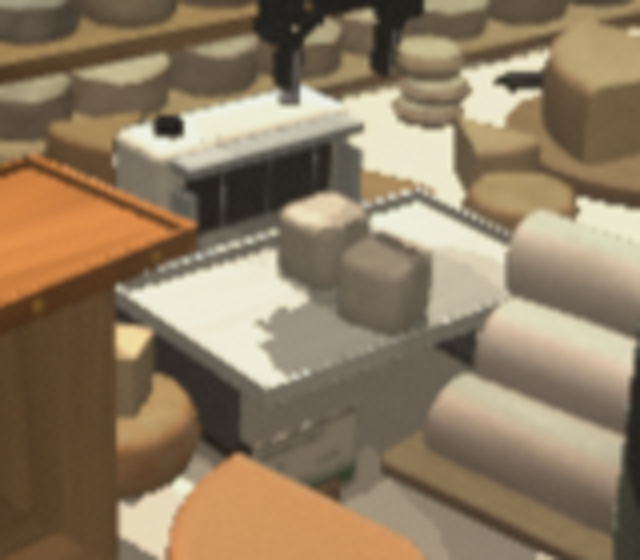

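Request:
{"method": "arm_command", "body": {
  "commands": [
    {"dx": 3,"dy": 0.4,"dz": -0.3,"twist": 0},
    {"dx": 6,"dy": 0.4,"dz": -0.3,"twist": 0},
    {"dx": 9,"dy": 0.4,"dz": -0.3,"twist": 0},
    {"dx": 11,"dy": 0.4,"dz": -0.3,"twist": 0},
    {"dx": 12.3,"dy": 0.4,"dz": -0.3,"twist": 0},
    {"dx": 12.7,"dy": 0.4,"dz": -0.3,"twist": 0},
    {"dx": 12.7,"dy": 0.4,"dz": -0.3,"twist": 0}
  ]
}}

```text
clock: 29.6
position: [0.607, -0.1749, 0.1344]
tool_rot: [0.292, 1.535, 0.297]
force: [0.1, 1.0, 0.6]
grip_width: 0.085
```

Request:
{"method": "arm_command", "body": {
  "commands": [
    {"dx": 0,"dy": 0,"dz": 0,"twist": 0},
    {"dx": 0,"dy": 0,"dz": 0,"twist": 0},
    {"dx": 0,"dy": 0,"dz": 0,"twist": 0},
    {"dx": 0,"dy": 0,"dz": 0,"twist": 0},
    {"dx": 0,"dy": 0,"dz": 0,"twist": 0},
    {"dx": 0,"dy": 0,"dz": 0,"twist": 0}
  ],
  "grip": 1,
  "squeeze": 25
}}

```text
clock: 30.1
position: [0.6079, -0.1753, 0.1364]
tool_rot: [0.244, 1.532, 0.248]
force: [-2.5, -0.5, 11.4]
grip_width: 0.0588
```

Request:
{"method": "arm_command", "body": {
  "commands": [
    {"dx": -1,"dy": 0,"dz": 0,"twist": 0},
    {"dx": -3,"dy": 0,"dz": 0,"twist": 0},
    {"dx": -6,"dy": 0,"dz": 0,"twist": 0},
    {"dx": -10,"dy": 0,"dz": 0,"twist": 0},
    {"dx": -14,"dy": 0,"dz": 0,"twist": 0},
    {"dx": -18,"dy": 0,"dz": 0,"twist": 0},
    {"dx": -22,"dy": 0,"dz": 0,"twist": 0},
    {"dx": -26,"dy": 0,"dz": 0,"twist": 0},
    {"dx": -26,"dy": 0,"dz": 0,"twist": 0}
  ]
}}

```text
clock: 30.85
position: [0.5996, -0.1774, 0.4056]
tool_rot: [0.137, 1.522, 0.141]
force: [1.7, 0.8, -1.6]
grip_width: 0.0581
```

```bash
python3 - <<'E'
from h import *
goto(P(.005,-.034,.40),cup()[1])
snap("pics/s21.png",80,360,20,240,2.7)
E
```

```text
from [ 0.5996 -0.1774  0.4056] h 1.575 -> dx 0.47 dy 38.27 dz -7.21 twist 1.379 rows min 11.0 q [ 0.6   0.43 -0.61  1.38  0.24  1.36  1.58] F [ 1.7  0.8 -1.6] w 0.0581
```

View pics/s21.png

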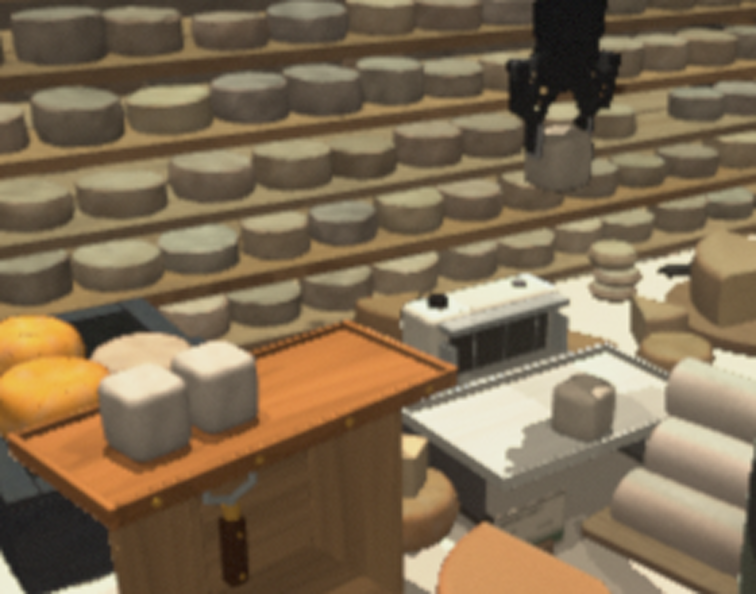

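Request:
{"method": "arm_command", "body": {
  "commands": [
    {"dx": 0.2,"dy": 3,"dz": -0.6,"twist": 0.11},
    {"dx": 0.4,"dy": 6.4,"dz": -1.2,"twist": 0.23},
    {"dx": 0.4,"dy": 9.9,"dz": -1.9,"twist": 0.35},
    {"dx": 0.4,"dy": 13.4,"dz": -2.5,"twist": 0.47},
    {"dx": 0.4,"dy": 16.9,"dz": -3.2,"twist": 0.6},
    {"dx": 0.4,"dy": 20.4,"dz": -3.8,"twist": 0.72},
    {"dx": 0.4,"dy": 23.9,"dz": -4.5,"twist": 0.84},
    {"dx": 0.4,"dy": 27.4,"dz": -5.2,"twist": 0.96},
    {"dx": 0.4,"dy": 30.9,"dz": -5.8,"twist": 1.08},
    {"dx": 0.4,"dy": 34,"dz": -6.4,"twist": 1.2},
    {"dx": 0.4,"dy": 37,"dz": -7,"twist": 1.32},
    {"dx": 0.4,"dy": 38,"dz": -7.2,"twist": 1.38}
  ]
}}

```text
clock: 31.9
position: [0.5234, 0.2068, 0.3975]
tool_rot: [1.583, 1.526, 0.207]
force: [-0.8, 0.5, -1.3]
grip_width: 0.0585
```

```bash
python3 - <<'E'
from h import *
goto(P(.005,-.036,.284),cup()[1])
E
```

```text
from [0.5234 0.2068 0.3975] h 0.194 -> dx 11.35 dy -0.28 dz 0.43 twist -0.002 rows min 2.7 q [-0.1   0.3  -0.52  1.56  0.17  1.28 -0.44] F [-0.8  0.5 -1.3] w 0.0585
```

Request:
{"method": "arm_command", "body": {
  "commands": [
    {"dx": 2.5,"dy": -0.3,"dz": 0.4,"twist": 0},
    {"dx": 5.5,"dy": -0.3,"dz": 0.4,"twist": 0},
    {"dx": 8.5,"dy": -0.3,"dz": 0.4,"twist": 0},
    {"dx": 10.3,"dy": -0.3,"dz": 0.4,"twist": 0},
    {"dx": 11.2,"dy": -0.3,"dz": 0.4,"twist": 0},
    {"dx": 11.4,"dy": -0.3,"dz": 0.4,"twist": 0},
    {"dx": 11.4,"dy": -0.3,"dz": 0.4,"twist": 0}
  ]
}}

```text
clock: 32.48
position: [0.5262, 0.2034, 0.2839]
tool_rot: [1.586, 1.526, 0.209]
force: [-0.4, -0.3, -1.0]
grip_width: 0.0587
```

```bash
python3 - <<'E'
from h import *
goto(P(.005,-.036,.278),cup()[1])
snap("pics/s22.png",80,280,80,240,3.7)
E
```

```text
from [0.5262 0.2034 0.2839] h 0.194 -> dx 0.59 dy -0.01 dz 0.03 twist -0.002 rows min 0.1 q [-0.1   0.39 -0.5   1.73  0.23  1.04 -0.49] F [-0.4 -0.3 -1. ] w 0.0587
```

View pics/s22.png

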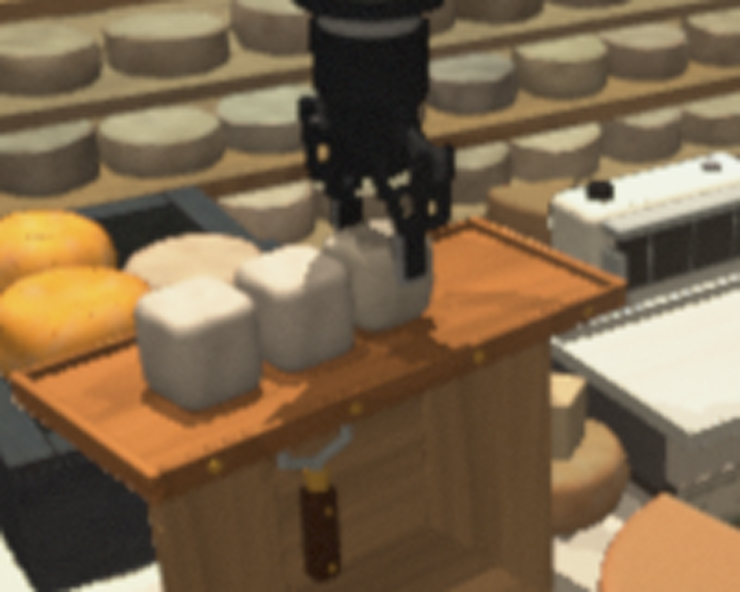

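Request:
{"method": "arm_command", "body": {
  "commands": [
    {"dx": 0.3,"dy": 0,"dz": 0,"twist": 0},
    {"dx": 0.5,"dy": 0,"dz": 0,"twist": 0},
    {"dx": 0.7,"dy": 0,"dz": 0,"twist": 0},
    {"dx": 0.7,"dy": 0,"dz": 0,"twist": 0}
  ]
}}

```text
clock: 32.87
position: [0.5271, 0.2043, 0.2783]
tool_rot: [1.605, 1.523, 0.229]
force: [-0.3, 1.6, 6.5]
grip_width: 0.0581
```

Request:
{"method": "arm_command", "body": {
  "commands": [
    {"dx": 0,"dy": 0,"dz": 0,"twist": 0},
    {"dx": 0,"dy": 0,"dz": 0,"twist": 0},
    {"dx": 0,"dy": 0,"dz": 0,"twist": 0},
    {"dx": 0,"dy": 0,"dz": 0,"twist": 0},
    {"dx": 0,"dy": 0,"dz": 0,"twist": 0},
    {"dx": -1.5,"dy": 0,"dz": 0,"twist": 0},
    {"dx": -4,"dy": 0,"dz": 0,"twist": 0},
    {"dx": -8,"dy": 0,"dz": 0,"twist": 0},
    {"dx": -11.5,"dy": 0,"dz": 0,"twist": 0},
    {"dx": -12.5,"dy": 0,"dz": 0,"twist": 0}
  ],
  "grip": -1
}}

```text
clock: 33.7
position: [0.522, 0.2036, 0.4084]
tool_rot: [1.625, 1.518, 0.248]
force: [1.3, 0.2, -0.2]
grip_width: 0.0851
```

```bash
python3 - <<'E'
from h import *
snap("pics/t23.png",270,390,110,210,6,'top')
goto((.521,-.1689,.42),.33)
E
```

```text
from [0.5221 0.2036 0.408 ] h 0.194 -> dx -1.69 dy -7.21 dz 36.53 twist -0.136 rows min 8.9 q [-0.09  0.29 -0.52  1.55  0.17  1.29 -0.43] F [-1.1 -0.8  0.6] w 0.0858
```

View pics/t23.png

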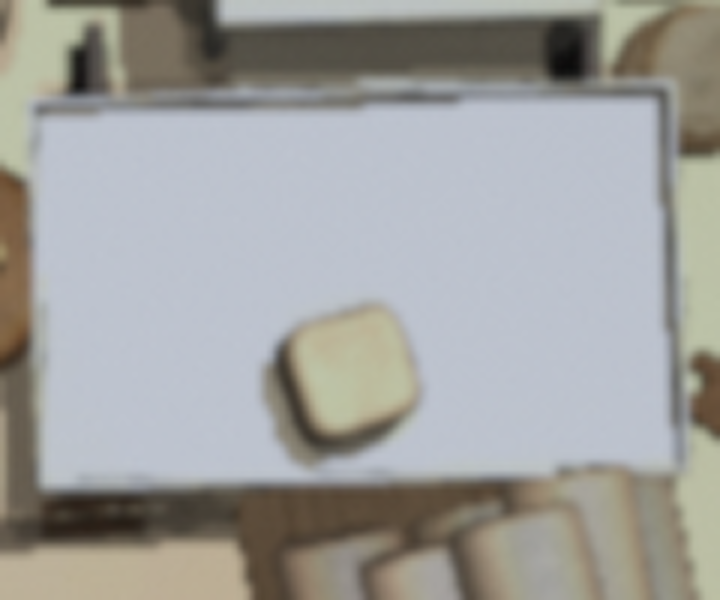

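Request:
{"method": "arm_command", "body": {
  "commands": [
    {"dx": -0.5,"dy": -0.6,"dz": 3.5,"twist": -0.01},
    {"dx": -1,"dy": -1.4,"dz": 7.5,"twist": -0.03},
    {"dx": -1.7,"dy": -2.2,"dz": 11.5,"twist": -0.04},
    {"dx": -1.7,"dy": -3,"dz": 15.5,"twist": -0.06},
    {"dx": -1.7,"dy": -3.8,"dz": 19.5,"twist": -0.07},
    {"dx": -1.7,"dy": -4.6,"dz": 23.5,"twist": -0.09},
    {"dx": -1.7,"dy": -5.4,"dz": 27.5,"twist": -0.1},
    {"dx": -1.7,"dy": -6.2,"dz": 31.5,"twist": -0.12},
    {"dx": -1.7,"dy": -7,"dz": 35,"twist": -0.136},
    {"dx": -1.7,"dy": -7.2,"dz": 36.5,"twist": -0.136},
    {"dx": -1.7,"dy": -7.2,"dz": 36.5,"twist": -0.136},
    {"dx": -1.7,"dy": -7.2,"dz": 36.5,"twist": -0.136}
  ]
}}

```text
clock: 34.75
position: [0.5209, -0.1692, 0.4196]
tool_rot: [1.497, 1.518, 0.254]
force: [-0.8, 1.3, 0.4]
grip_width: 0.0852
```

```bash
python3 - <<'E'
from h import *
goto((.521,-.1689,.138),.335)
E
```

```text
from [ 0.5209 -0.1692  0.4196] h 0.329 -> dx 28.12 dy -1.46 dz -0.14 twist -0.006 rows min 6.8 q [ 0.48  0.25 -0.33  1.56  0.06  1.3   0.48] F [-0.8  1.3  0.4] w 0.0852
```

Request:
{"method": "arm_command", "body": {
  "commands": [
    {"dx": 4,"dy": -0.2,"dz": 0,"twist": 0},
    {"dx": 8,"dy": -0.4,"dz": 0,"twist": 0},
    {"dx": 12,"dy": -0.6,"dz": -0.1,"twist": 0},
    {"dx": 16,"dy": -0.8,"dz": -0.1,"twist": 0},
    {"dx": 19,"dy": -1,"dz": -0.1,"twist": 0},
    {"dx": 21,"dy": -1.1,"dz": -0.1,"twist": 0},
    {"dx": 21,"dy": -1.1,"dz": -0.1,"twist": 0}
  ]
}}

```text
clock: 35.33
position: [0.5192, -0.1672, 0.2056]
tool_rot: [1.57, 1.523, 0.329]
force: [-0.4, 0.9, -0.2]
grip_width: 0.0851
```

```bash
python3 - <<'E'
from h import *
goto((.521,-.1689,.138),.335)
snap("pics/s24.png",200,360,90,240,4)
E
```

```text
from [ 0.5192 -0.1672  0.2056] h 0.33 -> dx 6.76 dy -0.21 dz 0.22 twist -0.005 rows min 1.6 q [ 0.45  0.43 -0.31  1.87  0.15  0.83  0.4 ] F [-0.4  0.9 -0.2] w 0.0851
```

View pics/s24.png

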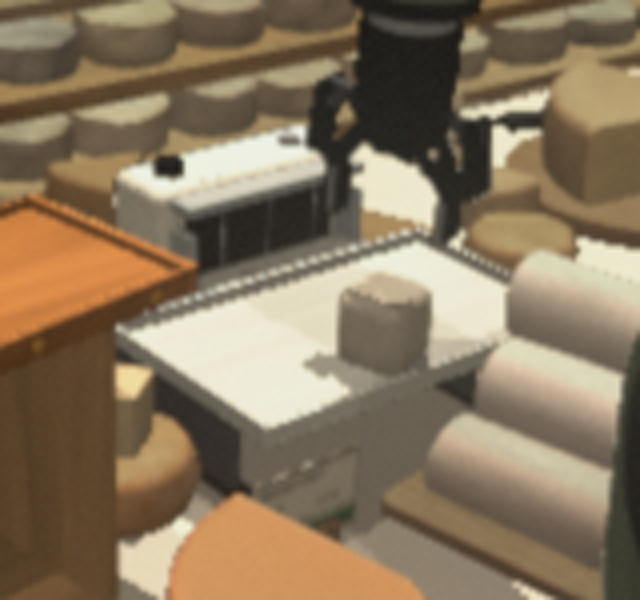

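Fingers are above the last brick (384,320), clear of the logs. Next I descend, grip and lift.

Request:
{"method": "arm_command", "body": {
  "commands": [
    {"dx": 2,"dy": -0.1,"dz": 0.1,"twist": 0},
    {"dx": 4,"dy": -0.2,"dz": 0.2,"twist": 0},
    {"dx": 5.8,"dy": -0.2,"dz": 0.2,"twist": 0},
    {"dx": 6.6,"dy": -0.2,"dz": 0.2,"twist": 0},
    {"dx": 6.8,"dy": -0.2,"dz": 0.2,"twist": 0},
    {"dx": 6.8,"dy": -0.2,"dz": 0.2,"twist": 0}
  ]
}}

```text
clock: 35.88
position: [0.523, -0.1689, 0.1411]
tool_rot: [1.529, 1.519, 0.289]
force: [0.2, -0.4, 0.4]
grip_width: 0.0852
```

Request:
{"method": "arm_command", "body": {
  "commands": [
    {"dx": 0,"dy": 0,"dz": 0,"twist": 0},
    {"dx": 0,"dy": 0,"dz": 0,"twist": 0},
    {"dx": 0,"dy": 0,"dz": 0,"twist": 0},
    {"dx": 0,"dy": 0,"dz": 0,"twist": 0},
    {"dx": 0,"dy": 0,"dz": 0,"twist": 0},
    {"dx": 0,"dy": 0,"dz": 0,"twist": 0}
  ],
  "grip": 1,
  "squeeze": 25
}}

```text
clock: 36.38
position: [0.5234, -0.1692, 0.1425]
tool_rot: [1.507, 1.518, 0.267]
force: [-4.1, -0.4, 13.3]
grip_width: 0.0574
```

Request:
{"method": "arm_command", "body": {
  "commands": [
    {"dx": -1,"dy": 0,"dz": 0,"twist": 0},
    {"dx": -3,"dy": 0.1,"dz": 0,"twist": 0},
    {"dx": -6,"dy": 0.3,"dz": 0,"twist": 0},
    {"dx": -10,"dy": 0.5,"dz": 0,"twist": 0},
    {"dx": -14,"dy": 0.7,"dz": 0,"twist": 0},
    {"dx": -18,"dy": 0.9,"dz": 0,"twist": 0},
    {"dx": -22,"dy": 1.1,"dz": 0,"twist": 0},
    {"dx": -26,"dy": 1.3,"dz": 0,"twist": 0},
    {"dx": -26,"dy": 1.3,"dz": 0,"twist": 0}
  ]
}}

```text
clock: 37.13
position: [0.524, -0.1685, 0.4115]
tool_rot: [1.418, 1.509, 0.178]
force: [0.2, 0.1, -0.7]
grip_width: 0.0572
```

```bash
python3 - <<'E'
from h import *
goto(P(.005,-.102,.40),cup()[1])
snap("pics/s25.png",80,360,20,240,2.7)
E
```

```text
from [ 0.524  -0.1685  0.4115] h 0.331 -> dx 1.58 dy 11.32 dz -28.54 twist 0.135 rows min 7.4 q [ 0.48  0.25 -0.34  1.58  0.06  1.27  0.47] F [ 0.2  0.1 -0.7] w 0.0572
```

View pics/s25.png

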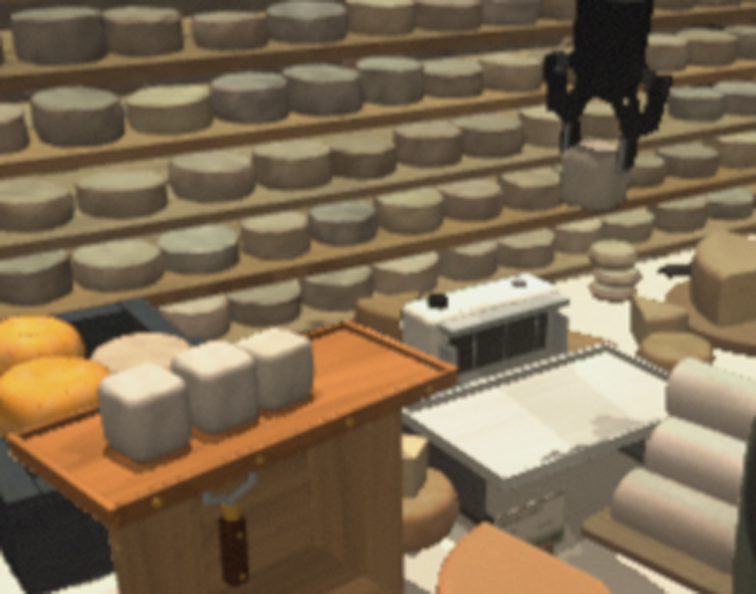

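Request:
{"method": "arm_command", "body": {
  "commands": [
    {"dx": 0,"dy": 1.2,"dz": -3,"twist": 0.02},
    {"dx": 0,"dy": 2.6,"dz": -6.5,"twist": 0.03},
    {"dx": 0.2,"dy": 4,"dz": -10.2,"twist": 0.05},
    {"dx": 0.5,"dy": 5.5,"dz": -13.9,"twist": 0.07},
    {"dx": 0.8,"dy": 7,"dz": -17.6,"twist": 0.09},
    {"dx": 1,"dy": 8.5,"dz": -21.3,"twist": 0.11},
    {"dx": 1.3,"dy": 10,"dz": -25,"twist": 0.13},
    {"dx": 1.6,"dy": 11,"dz": -27.7,"twist": 0.135},
    {"dx": 1.6,"dy": 11.3,"dz": -28.5,"twist": 0.135},
    {"dx": 1.6,"dy": 11.3,"dz": -28.5,"twist": 0.135},
    {"dx": 1.6,"dy": 11.3,"dz": -28.5,"twist": 0.135}
  ]
}}

```text
clock: 38.1
position: [0.5382, 0.1376, 0.396]
tool_rot: [1.572, 1.513, 0.197]
force: [0.3, 0.2, -0.4]
grip_width: 0.0573
```

```bash
python3 - <<'E'
from h import *
goto(P(.005,-.103,.291),cup()[1])
snap("pics/t26.png",105,265,105,225,5,'top')
E
```

```text
from [0.5382 0.1376 0.396 ] h 0.196 -> dx 10.49 dy -0.49 dz 0.05 twist 0.000 rows min 2.5 q [ 0.01  0.28 -0.48  1.59  0.15  1.25 -0.3 ] F [ 0.3  0.2 -0.4] w 0.0573
```

View pics/t26.png

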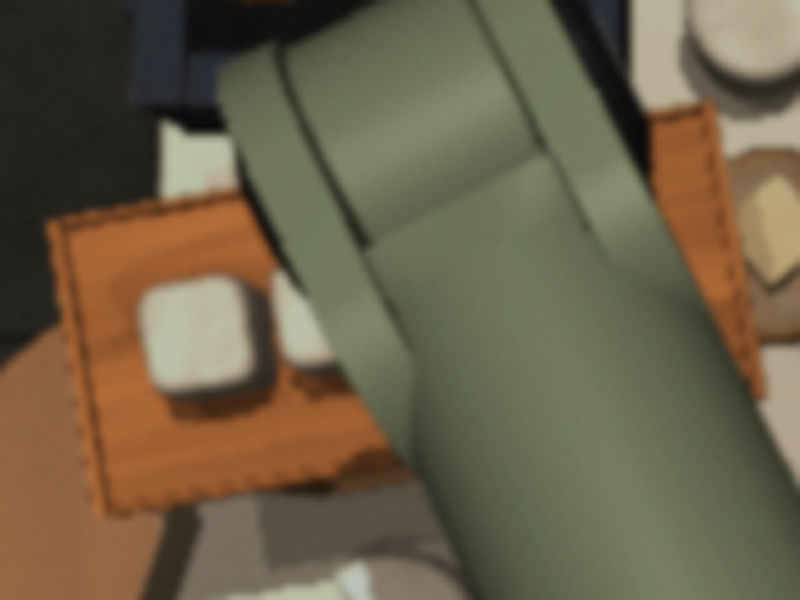

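Request:
{"method": "arm_command", "body": {
  "commands": [
    {"dx": 2.5,"dy": -0.1,"dz": 0,"twist": 0},
    {"dx": 5.5,"dy": -0.3,"dz": 0,"twist": 0},
    {"dx": 8.5,"dy": -0.4,"dz": 0,"twist": 0},
    {"dx": 10,"dy": -0.5,"dz": 0,"twist": 0},
    {"dx": 10.5,"dy": -0.5,"dz": 0,"twist": 0},
    {"dx": 10.5,"dy": -0.5,"dz": 0,"twist": 0}
  ]
}}

```text
clock: 38.65
position: [0.5394, 0.1356, 0.2904]
tool_rot: [1.561, 1.514, 0.183]
force: [0.3, 0.3, -0.3]
grip_width: 0.0577
```

```bash
python3 - <<'E'
from h import *
goto(P(.005,-.103,.2835),cup()[1])
snap("pics/s27.png",80,280,80,240,3.7)
E
```

```text
from [0.5394 0.1356 0.2904] h 0.193 -> dx 0.69 dy -0.00 dz -0.17 twist -0.003 rows min 0.2 q [ 0.    0.36 -0.47  1.75  0.21  1.02 -0.35] F [ 0.3  0.3 -0.3] w 0.0577
```

View pics/s27.png

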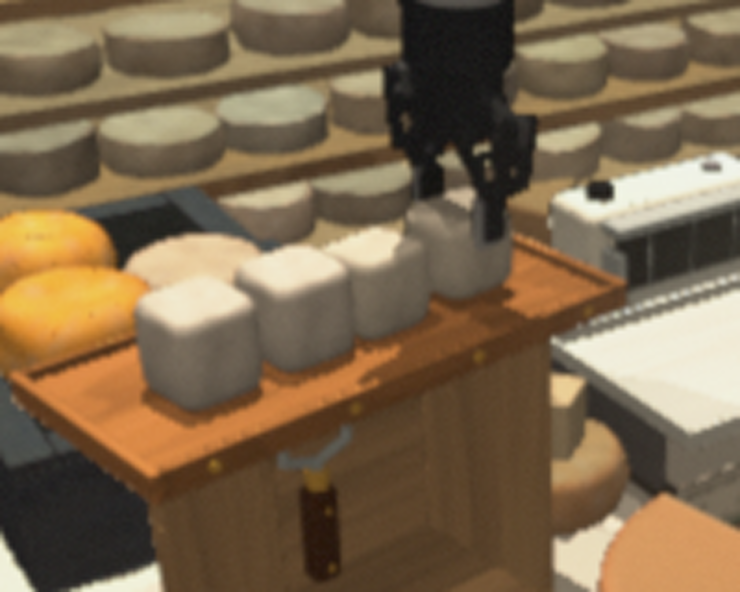

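Fourth brick hovers in line. I lower and release, then rise.

Request:
{"method": "arm_command", "body": {
  "commands": [
    {"dx": 0.3,"dy": 0,"dz": -0.2,"twist": 0},
    {"dx": 0.5,"dy": 0,"dz": -0.2,"twist": 0},
    {"dx": 0.7,"dy": 0,"dz": -0.2,"twist": 0},
    {"dx": 0.8,"dy": 0,"dz": -0.2,"twist": 0},
    {"dx": 0.8,"dy": 0,"dz": -0.2,"twist": 0}
  ]
}}

```text
clock: 39.12
position: [0.54, 0.1381, 0.2838]
tool_rot: [1.563, 1.512, 0.186]
force: [0.5, -0.1, -0.9]
grip_width: 0.0573
```

Request:
{"method": "arm_command", "body": {
  "commands": [
    {"dx": 0,"dy": 0,"dz": 0,"twist": 0},
    {"dx": 0,"dy": 0,"dz": 0,"twist": 0},
    {"dx": 0,"dy": 0,"dz": 0,"twist": 0},
    {"dx": 0,"dy": 0,"dz": 0,"twist": 0},
    {"dx": 0,"dy": 0,"dz": 0,"twist": 0},
    {"dx": -1.5,"dy": 0.1,"dz": 0,"twist": 0},
    {"dx": -4,"dy": 0.2,"dz": 0,"twist": 0},
    {"dx": -8,"dy": 0.4,"dz": 0,"twist": 0},
    {"dx": -12,"dy": 0.6,"dz": 0,"twist": 0},
    {"dx": -14,"dy": 0.7,"dz": 0,"twist": 0}
  ],
  "grip": -1
}}

```text
clock: 39.95
position: [0.5392, 0.1384, 0.4285]
tool_rot: [1.571, 1.508, 0.194]
force: [-0.2, 1.1, -0.1]
grip_width: 0.0853
```

```bash
python3 - <<'E'
from h import *
goto((.46,-.30,.42),0)
E
```

```text
from [0.5392 0.1384 0.4285] h 0.194 -> dx -0.17 dy -16.23 dz 41.50 twist 0.194 rows min 10.7 q [ 0.01  0.26 -0.49  1.53  0.14  1.32 -0.29] F [-0.2  1.1 -0.1] w 0.0853
```

Request:
{"method": "arm_command", "body": {
  "commands": [
    {"dx": 0,"dy": -1,"dz": 3,"twist": 0},
    {"dx": 0,"dy": -2.5,"dz": 6.5,"twist": 0},
    {"dx": 0,"dy": -4,"dz": 10,"twist": 0},
    {"dx": 0,"dy": -5.5,"dz": 13.7,"twist": 0},
    {"dx": 0,"dy": -7,"dz": 17.4,"twist": 0},
    {"dx": 0,"dy": -8.5,"dz": 21,"twist": 0},
    {"dx": 0,"dy": -10,"dz": 24.7,"twist": 0},
    {"dx": 0,"dy": -11.5,"dz": 28.4,"twist": 0},
    {"dx": 0,"dy": -12.7,"dz": 31.5,"twist": 0},
    {"dx": 0,"dy": -13.5,"dz": 34,"twist": 0},
    {"dx": 0,"dy": -13.5,"dz": 35,"twist": 0},
    {"dx": 0,"dy": -13.5,"dz": 35,"twist": 0}
  ]
}}

```text
clock: 40.95
position: [0.474, -0.2333, 0.4197]
tool_rot: [1.571, 1.508, 0.19]
force: [-0.6, 0.1, 0.7]
grip_width: 0.0856
```

```bash
python3 - <<'E'
from h import *
snap("pics/t28.png",105,265,105,225,5,'top')
snap("pics/s28.png",80,320,80,260,3.3)
snap("pics/t28b.png",0,512,0,384,1.56,'top')
E
```

```text
(no output)
```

View pics/t28.png

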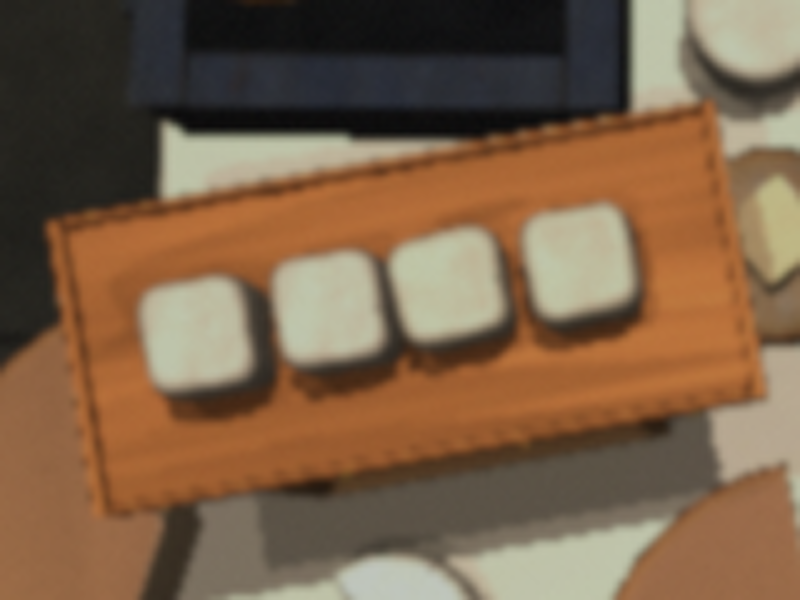

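View pics/s28.png

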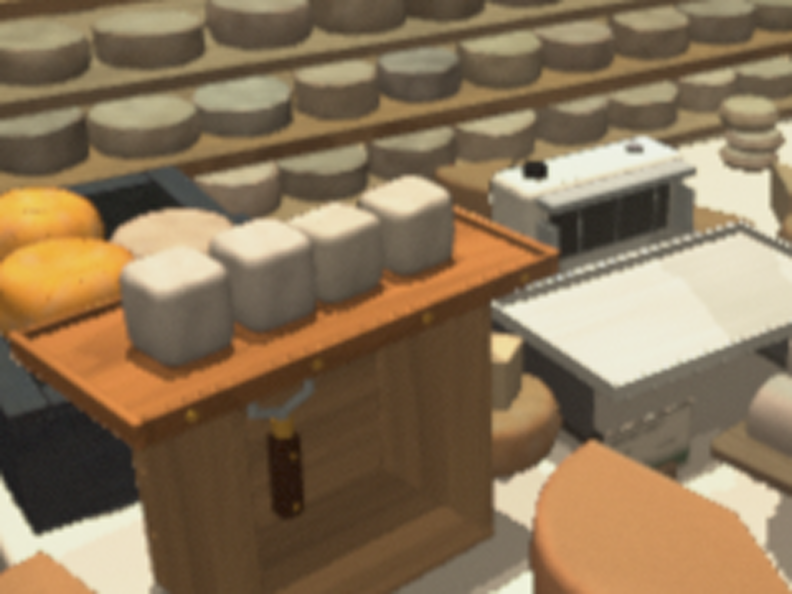

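View pics/t28b.png

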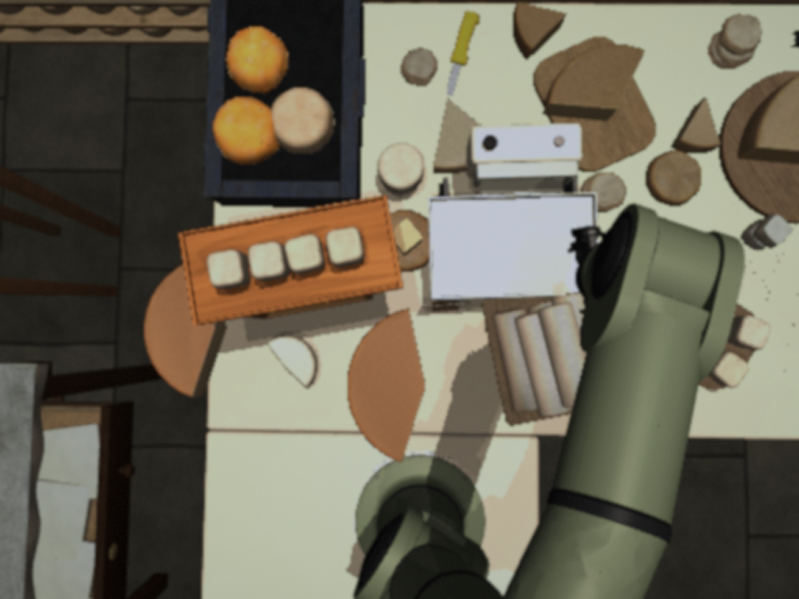

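```bash
python3 - <<'E'
from h import *
o,th,A=cup()
uv=np.array([(198,335),(330,308),(449,286),(580,264)],float)/5-.4+[105,105]
w=ray('top',uv,.301)[:,:2]; c=(w-o)@A-[.005,0]; print(c.round(4),np.linalg.norm(np.diff(c,axis=0),axis=1))
im=cv2.imread("pics/t28.png"); g=cv2.cvtColor(im,cv2.COLOR_BGR2HSV); m=((g[:,:,1]<70)&(g[:,:,2]>130)).astype(np.uint8); m[:190]=0;m[410:]=0;m[:,:120]=0;m[:,660:]=0
for k in cv2.findContours(m,cv2.RETR_EXTERNAL,cv2.CHAIN_APPROX_NONE)[0]:
    if cv2.contourArea(k)<3000: continue
    q=ray('top',k[:,0,:]/5-.4+[105,105],.299)[:,:2]; r=cv2.minAreaRect(((q-o)@A*1000).astype(np.float32)); print(np.array(r[0])-[5,0],r[1],r[2])
E
```

```text
[[-1.300e-03  1.020e-01]
 [-1.000e-04  3.050e-02]
 [-2.000e-04 -3.380e-02]
 [-1.400e-03 -1.042e-01]] [0.07155677 0.06422674 0.07043245]
[ -0.21893501 103.44468689] (55.399314880371094, 56.17610549926758) 89.40818786621094
[ 0.57903862 32.48753357] (56.37556457519531, 56.104366302490234) 88.72484588623047
[  0.75264549 -33.0385704 ] (54.41694259643555, 58.034358978271484) 3.518061876296997
[   0.34623337 -103.98376465] (55.077449798583984, 55.99766540527344) 0.7539958357810974
```

All four bricks are within 2 mm of the middle line, within 4° of square and 64–72 mm apart. The scraper is hanging still and the arm is clear, so I hand the job in.

```bash
python3 - <<'E'
from h import *
print(sensors.observe()['qd'].round(3)); print(order.job_done())
E
```

```text
[-0.008 -0.006 -0.001  0.001  0.001 -0.001  0.002]
the job is handed in; nothing more can be done
None
```

The scraper is on the hook and all four goat bricks that were in the tray stand in a row on the shelf. I handed the job in at about 41 s of the 210 s; it gave no verdict.

- **Scraper:** I held it level by the tail of its handle, swung it in under the roof, lowered its loop over the hook, tilted it down and let go. The last picture shows it hanging straight down and it looks the same in every picture since I let go. I saw this only by camera, as I had no reading of the force on the hook.
- **Bricks:** I placed them one by one. The first was knocked aside on the shelf while the arm was away, so I picked it up and reset it.
- **Last measurements, from the top camera:** All four bricks are within about 1.5 mm of the middle line, within about 4° of square, and 64–72 mm apart between centres. They stand upright.
- **Surroundings:** The tasting cube and half bloomy cheese look unmoved in the pictures, and so does the price card as far as it can be seen. The arm was clear of everything at the end.
- **Discrepancies:** No check failed. The tool ended tilted by about 0.06 rad, and the two ways I measured brick centres differ by 1–2 mm.

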